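Close a split plug mould with its own front half

ROBOT

A 7-joint arm with a two-finger parallel gripper is mounted at the origin on the work surface; the furniture and walls round the work are solid. World frame = base frame: x ahead of the robot, y to its left, z up, the work surface at z = 0. Lengths are in m, angles in rad, forces in N, time in s.
With the tool pointing down it reaches from about 0.4 to 0.875 m from the base axis. Payload 19.3 kg.
Tool frame: the origin (TCP) lies between the finger pads; the fingertips stand 22 mm ahead of it and the grasp point (between the pads) lies 3 mm ahead of it; z points along the fingers, y is the direction in which the jaws open and shut (so a half turn about z gives the same grasp; the last joint's range is limited). The gripper opens to 85 mm and grips with 20 to 120 N. Pads are 22 mm wide; open, the fingers measure 114 mm over their backs; the gripper's body (76 mm by 85 mm) begins 54 mm behind the grasp point. The pads swing forward as they close: fully open they stand 13 mm farther back than shut.
Start: joints at [-0.07, 0.521, -0.036, 1.599, 0.021, 1.021, -0.113], TCP at [0.625, -0, 0.221] pointing down, gripper open.
Joint ranges: [-2.91, 2.91], [-0.3, 2.13], [-1.5, 1.42], [0.17, 2.43], [-1.26, 4.41], [0.16, 1.93], [-2.52, 2.52]. Speed limits (rad/s): [1.89, 1.89, 2.39, 2.39, 3.01, 3.01, 3.01].

INTERFACE

Orientations are given as a unit quaternion [w, x, y, z].
In Python, from bench import arm gives the robot as it stands.
- The arm moves only by the tool send_rows, never from a script. Its argument "targets" is a list that holds one entry, the list of rows, each a list of 7 numbers: the shift along the tool's x, y, z in mm, then the turn, a rotation vector about the tool's x, y, z in degrees, then the opening, from 0 (shut) to 1 (fully open). A call has 1 to 12 rows; each row is the pose to reach, as a shift and turn from the pose commanded when the call began, along the tool's axes at that moment; what a row does not reach only later rows make up. A row lasts 1/10 s, in which the tool goes at most 50 mm and 8.59 degrees, less where a joint would pass 70% of its speed; a pose out of reach is approached as far as the arm can. A call with a gripper value outside its range is refused whole. The fingers move at their own pace and stop on an object; the grip force is fixed at half the most. Time passes only in rows, so rows that repeat a pose let the fingers close. It gives the time, the measured TCP pose, the force and the opening at its end, in the units of the state.
- arm.state(): the state, without advancing time (a new reading comes with each control period).
- arm.grab_frame(name): name is "scene" or "side" or "wrist"; returns a dict with "img" (480x640x3 uint8, blue, green, red), "fx", "fy", "cx", "cy" (pixels), "R" (3x3) and "t" (3): a world point X has camera coordinates R X + t; the wrist camera has in their place "hand_eye" (4x4, takes a point from camera to tool coordinates, whose origin is the TCP and whose axes are the flange's). Camera axes: x right, y down, z forward; pixel columns grow to the right and rows downward; lengths in m; the calibration is good to about 2 mm. The wrist camera is an equidistant fisheye: a pixel r from the principal point sees the ray r / f radians off the axis. A picture is of the moment at which its call begins: read the wrist's pose just before it. There is no depth.
- arm.sign_off(): hands the job in, once; it reports no verdict.
The state is a dict: "clock": time; "joint_positions": joint angles; "qvel": joint speeds; "tau": joint torques, N m; "tcp_pos": TCP position; "eef_rot": TCP orientation; "force": force on the tool from outside, world axes, zero at the start; "wrist_torque": the same for the moment, N m; "grip_width": finger opening in m.
Only numpy, scipy, OpenCV 4.12 (cv2) and the standard library are available. Lean on these libraries where they do the work, as an engineer would, in place of code of your own. Each camera call takes 0.05 s, during which the arm holds its last target.

TASK

Two split moulds for casting resin plugs were taken apart; the back half of one is mounted in the grey nest. Find which loose front half is its own (only that one closes without a gap), close it fully, ribbed face to the back half, with its end up against the end stop, and swing the red-handled clamp arm in until its pad rests on it. Leave the other front half standing on the bench, and do not upset the green-capped bottle or the flask.

Things in the scene. Friction and masses are not known exactly. Their poses are not given: they have to be found in the camera images.
- half_a: Loose front mould half: aluminium block 140 long (y) x 28 thick (x) x 44 mm tall, about 0.3-0.55 kg. Origin: centre of the block's underside, z up. +x face = parting face: three 9 mm radius half-round cavities (y -40, 0, 40 mm) and two full-height half-round ribs standing 6 mm out at y -59.5 and +20 mm. Lug on top: 10 thick (x) x 50 wide (y), middle x -7 mm, y 0, from z 44 to 78 mm.
- half_b: The other loose front half: same block, lug, cavities and axes as half_a, but its ribs are at y -20 and +59.5 mm. Which of the two belongs to the back half in the nest differs from time to time. The right one closes with no gap; the wrong one stops with its ribs against flat parts of the back half, 6 mm short of home.
- nest: Grey plate fixed on the bench, 163 x 212 x 10 mm. x points from its open front (robot side) to the fence, y left, z up. Origin on the underside; the plate spans x -55..108, y -117..95 mm. Dark fence at x 55..67, top z 40. End stop: dark bar along x from -17 to 53, its face at y +70 looks to -y, top z 32. Behind the fence the back half of the other mould is stored; leave it.
- lug_a (a point): Grip point of half_a: middle of its lug, 66 mm above its underside (half x -7, y 0 mm; axes as the half). Pinch the 10 mm thickness here, fingers closing along the half's x.
- lug_b (a point): The same grip point on half_b.
- rear (a point): On the fixed back half in the nest: middle of its parting face's foot, on the plate (nest x 27, y 0, z 10 mm), axes as nest; the face looks to -x. Same block as the front halves, lug middle at x +21 mm from here. Two full-height grooves, 14 mm wide, 7 deep, take 12 mm wide ribs: at y -59.5 and +20 mm if it is the mate of half_a, at y -20 and +59.5 mm if of half_b.
- home (a point): Where the right front half's origin lies when it is home: closed on the back half, end against the end stop, on the plate (10 mm above the bench). Its axes are those of the nest, and of the half when home. In front of it the plate is open, so a half can be set down 10 to 20 mm to the -x side and slid in.
- clamp (a joint): Clamp arm, a steel bar on an upright pivot at the nest's front right. 0: points to -x of the nest (open). Grows as it swings in, clockwise from above; at about 1.5 rad its rubber pad meets a front half that is home. Stays where it is left (friction 0.12 Nm, about 1.5 N at the handle). Starts at 0.1 to 0.6.
- clamp_pivot (a point): On the upright axis of the clamp arm, 78 mm above the bench.
- clamp_grip (a point): On the axis of the arm's upright round red handle, 78 mm above the bench and 92 mm from the pivot axis. The handle is 16 mm thick and runs from 42 to 100 mm above the bench; the bar below it is 14 mm wide, its top 40 mm above the bench.
- green_bottle: Bystander: small white bottle with green cap, 40 mm across, 86 mm tall. Origin: centre of underside.
- flask: Bystander: stoppered volumetric flask, 61 mm across, 165 mm tall. Origin: centre of underside.

How it is judged:
By the outcome, as a careful person would: the job done as asked, in the order asked, and still so for the second after the job is handed in, with the robot touching nothing.
It also fails if it takes over 64 s, if anything falls off the work surface, if the arm or the gripper's body presses on something with over 40 N, if the wrist force passes 120 N, or if a joint passes its speed limit or range.

## Working session

There is one attempt and no reset: what is moved stays moved. The work goes in short steps, Python scripts to look and compute and a tool call to move; the robot and the scene stay as the last step left them, time stands still between calls to the robot, and variables do not carry over. Pictures are saved under pics/ and viewed, and the job is handed in when it is done.

Besides the shell and the picture viewer there is one more tool, called after ">>>" as a command line: name --argument value ..., lists and objects as JSON in quotes. send_rows: Moves the arm, as the interface text tells. Its arguments: {"type":"object","properties":{"targets":{"type":"array","items":{"type":"array","items":{"type":"array","items":{"type":"number"}}}}},"required":["targets"]}

```bash
ls; mkdir -p pics
python3 - <<'E'
from bench import arm
import cv2
s=arm.state();print(s)
for n in("scene","side","wrist"):
    f=arm.grab_frame(n);cv2.imwrite(f"pics/{n}0.png",f["img"])
    print(n,{k:v for k,v in f.items() if k!="img"})
E
```

```text
pics
{'clock': 0.0, 'joint_positions': array([-0.07020098,  0.52202301, -0.03635108,  1.59999493,  0.02118717,
        1.02111092, -0.11277556]), 'qvel': array([ 0.0010434 , -0.00088663,  0.00011186, -0.00053414, -0.00060046,
       -0.00043802,  0.00159784]), 'tau': array([-4.24098413e-03, -9.27110124e+01,  1.97758444e+00, -3.69928443e+01,
        1.76317629e-02,  8.19846697e-03, -6.58496788e-05]), 'tcp_pos': array([ 6.24649346e-01, -1.97737693e-05,  2.20524551e-01]), 'eef_rot': array([-3.85519205e-04,  7.07096401e-01,  7.07116926e-01, -4.27865136e-04]), 'force': array([-0.20675521, -0.47376841, -0.20409811]), 'wrist_torque': array([ 0.01798107, -0.00345658,  0.00168782]), 'grip_width': 0.08559696225754236}
scene {'fx': 552.605862600479, 'fy': 552.605862600479, 'cx': 313.57221100792106, 'cy': 234.0296256148813, 'R': array([[ 0.78741234, -0.61624756, -0.01485793],
       [-0.46225701, -0.57436162, -0.67559395],
       [ 0.4077993 ,  0.53883919, -0.73712418]]), 't': array([-0.44430293,  0.3397521 ,  1.07478162])}
side {'fx': 523.3019238461741, 'fy': 523.3019238461741, 'cx': 315.6948527398206, 'cy': 233.53915076350162, 'R': array([[ 0.96813622, -0.24997258, -0.01503212],
       [-0.12516087, -0.43100593, -0.89362668],
       [ 0.21690323,  0.86703379, -0.44855924]]), 't': array([-0.54548296,  0.14935472,  1.04812687])}
wrist {'fx': 371.64829954431775, 'fy': 371.64829954431775, 'cx': 315.05667369065765, 'cy': 241.42677171038136, 'hand_eye': array([[-4.51305143e-04, -9.48856039e-01, -3.15708747e-01,
         8.10900224e-02],
       [ 9.99999871e-01, -5.01378568e-04,  7.73846090e-05,
         6.71821580e-04],
       [-2.31716453e-04, -3.15708672e-01,  9.48856143e-01,
        -1.52717169e-01],
       [ 0.00000000e+00,  0.00000000e+00,  0.00000000e+00,
         1.00000000e+00]])}
```

View pics/scene0.png

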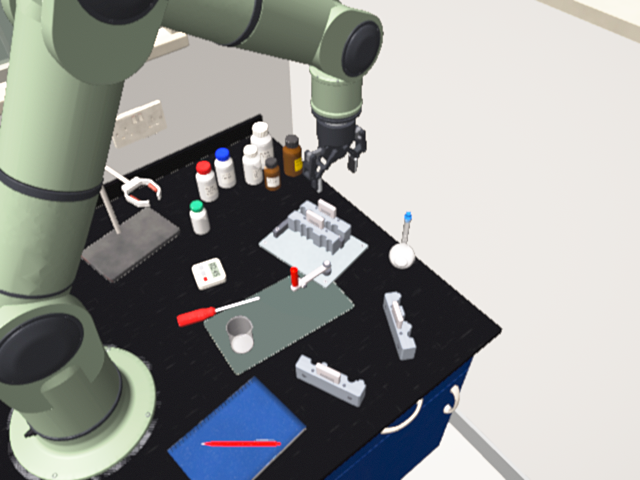

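View pics/side0.png

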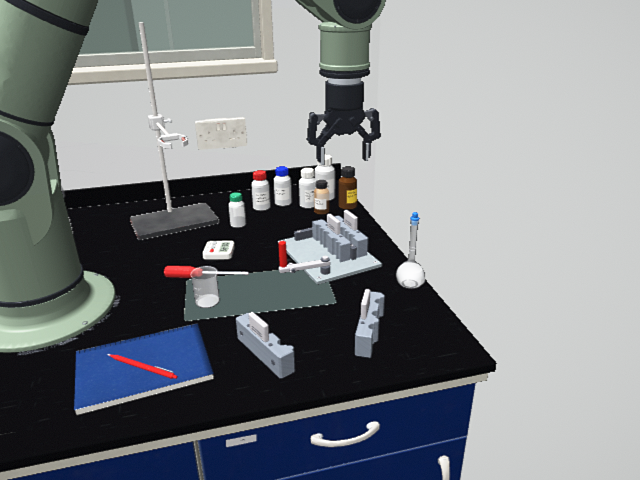

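View pics/wrist0.png

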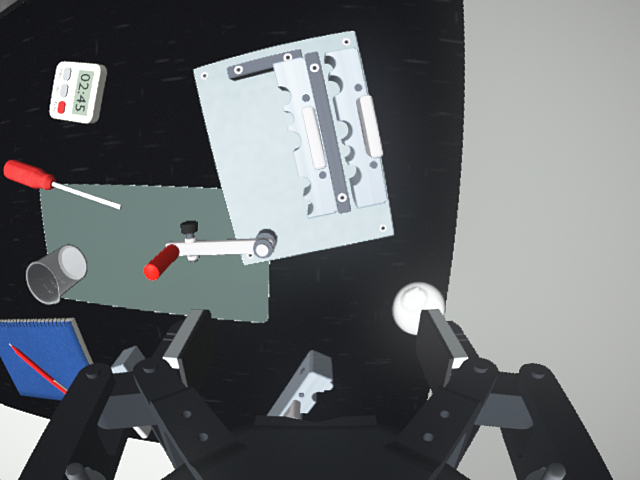

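```bash
cat > h.py <<'E'
import numpy as np, cv2
from scipy.spatial.transform import Rotation as Ro
def Rq(q): return Ro.from_quat([q[1],q[2],q[3],q[0]]).as_matrix()
def ray(f,uv,s=None):
    """world origin, direction"""
    u=(uv[0]-f["cx"])/f["fx"];v=(uv[1]-f["cy"])/f["fy"]
    if "R" in f:
        R=np.array(f["R"]);return -R.T@f["t"],R.T@np.array([u,v,1])
    th=np.hypot(u,v);d=np.array([u/th*np.sin(th),v/th*np.sin(th),np.cos(th)])
    H=f["hand_eye"];Rw=Rq(s["eef_rot"]);return s["tcp_pos"]+Rw@H[:3,3],Rw@H[:3,:3]@d
def onz(f,uv,z,s=None):
    o,d=ray(f,uv,s);return o+d*(z-o[2])/d[2]
def proj(f,X,s=None):
    X=np.asarray(X,float)
    if "R" in f:
        c=np.array(f["R"])@X+f["t"];return c[0]/c[2]*f["fx"]+f["cx"],c[1]/c[2]*f["fy"]+f["cy"]
    H=f["hand_eye"];Rw=Rq(s["eef_rot"]);c=H[:3,:3].T@(Rw.T@(X-s["tcp_pos"])-H[:3,3])
    r=np.hypot(c[0],c[1]);th=np.arctan2(r,c[2]);return c[0]/r*th*f["fx"]+f["cx"],c[1]/r*th*f["fy"]+f["cy"]
def grab(n,tag):
    from bench import arm
    import pickle
    s=arm.state();f=arm.grab_frame(n);cv2.imwrite(f"pics/{tag}.png",f["img"]);pickle.dump((s,f),open(f"pics/{tag}.pkl","wb"));return s,f
def load(tag):
    import pickle;return pickle.load(open(f"pics/{tag}.pkl","rb"))
def crop(tag,x0,y0,x1,y1,k,out):
    im=cv2.imread(f"pics/{tag}.png")[y0:y1,x0:x1];cv2.imwrite(f"pics/{out}.png",cv2.resize(im,None,fx=k,fy=k,interpolation=cv2.INTER_CUBIC))
E
python3 - <<'E'
from h import *
for n in("scene","side","wrist"): grab(n,n+"1")
crop("wrist1",190,20,410,270,2.4,"c1")
crop("scene1",280,180,440,420,2.5,"c2")
crop("side1",220,200,450,400,3.4,"c3")
E
```

```text
(no output)
```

View pics/c1.png

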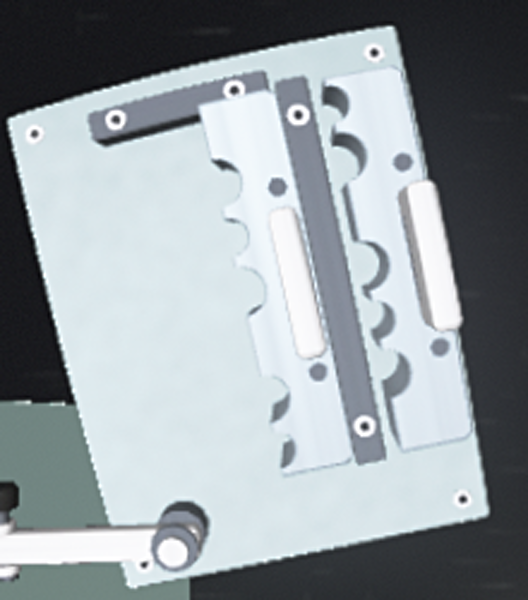

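View pics/c2.png

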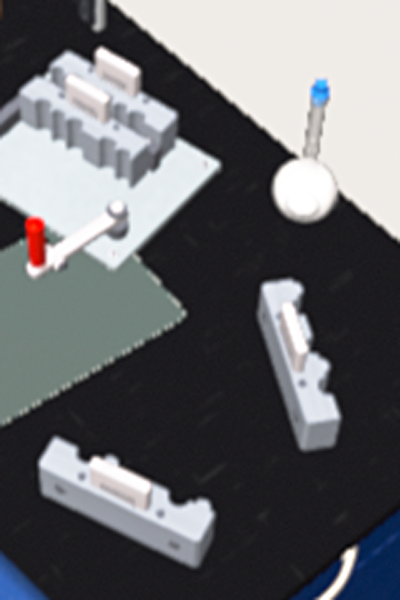

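View pics/c3.png

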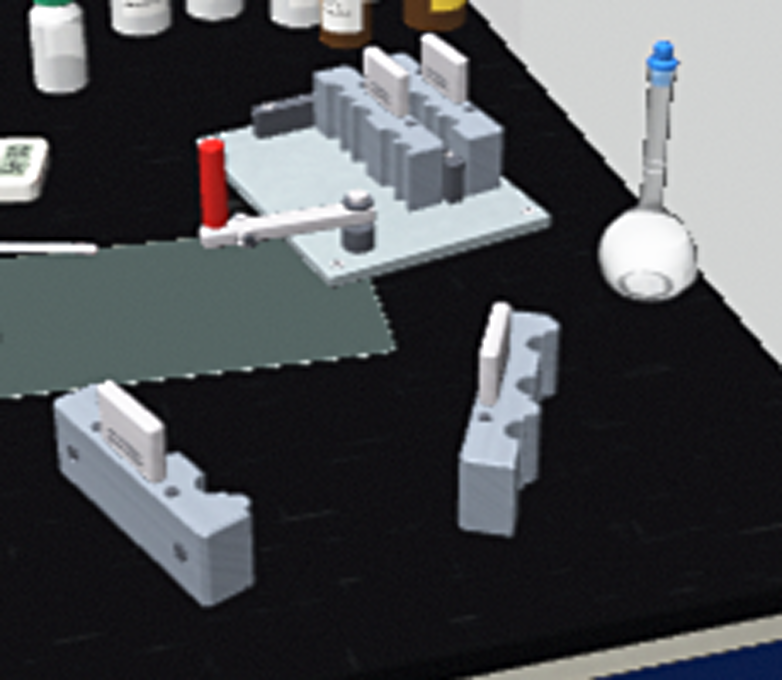

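Run:
```python
from h import *
for n,pts in (("scene1",[(390,292),(413,357),(297,357),(362,403)]),("side1",[(383,292),(362,357),(238,317),(293,377)])):
    s,f=load(n)
    for p in pts: print(n,p,onz(f,p,0.044).round(3))
s,f=load("wrist1")
for p in [(195,70),(355,30),(394,236),(244,265)]: print(p,onz(f,p,0.01,s).round(3))
```

```text
scene1 (390, 292) [ 0.63  -0.186  0.044]
scene1 (413, 357) [ 0.556 -0.33   0.044]
scene1 (297, 357) [ 0.377 -0.188  0.044]
scene1 (362, 403) [ 0.413 -0.34   0.044]
side1 (383, 292) [ 0.648 -0.192  0.044]
side1 (362, 357) [ 0.547 -0.36   0.044]
side1 (238, 317) [ 0.369 -0.198  0.044]
side1 (293, 377) [ 0.431 -0.376  0.044]
(195, 70) [0.507 0.138 0.01 ]
(355, 30) [0.664 0.174 0.01 ]
(394, 236) [ 0.708 -0.034  0.01 ]
(244, 265) [ 0.55  -0.066  0.01 ]
```

>>> send_rows --targets '[[[-45,-25,-10,0,0,0,1],[-90,-50,-20,0,0,0,1],[-135,-75,-30,0,0,0,1],[-180,-100,-40,0,0,0,1],[-230,-125,-50,0,0,0,1],[-230,-125,-50,0,0,0,1],[-230,-125,-50,0,0,0,1],[-230,-125,-50,0,0,0,1]]]'

```text
clock: 1.1
tcp_pos: [0.5002, -0.2296, 0.271]
eef_rot: [-0.0, 0.707, 0.707, 0.0]
force: [1.1, 0.4, 0.8]
grip_width: 0.0854
```

Run:
```python
from h import *
s,f=grab("wrist","w2");print(s["tcp_pos"],s["eef_rot"],s["force"],s["clock"])
```

```text
[ 0.50018092 -0.22959128  0.27104726] [-7.56287153e-05  7.07145101e-01  7.07068430e-01  1.86356752e-04] [1.05845865 0.42886402 0.82793482] 1.1
```

View pics/w2.png

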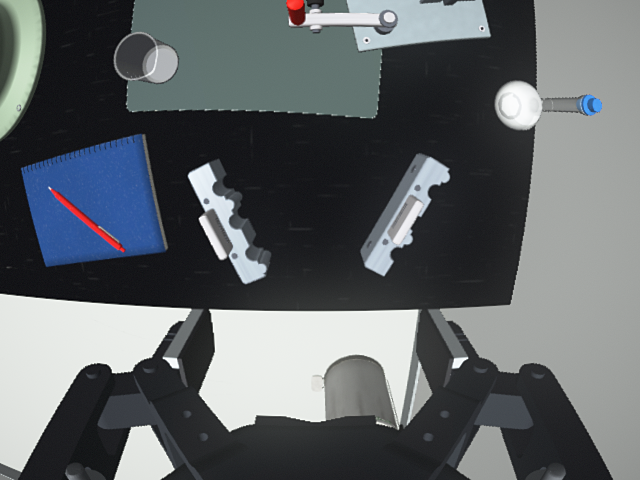

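Run:
```python
from h import *
crop("w2",170,140,290,300,3.7,"c4")
crop("w2",345,140,465,300,3.7,"c5")
a=np.hstack([cv2.imread("pics/c4.png"),cv2.imread("pics/c5.png")])
cv2.imwrite("pics/c45.png",a[:, :800] if a.shape[1]<=800 else cv2.resize(a,None,fx=800/a.shape[1],fy=800/a.shape[1]))
print(a.shape)
```

```text
(592, 888, 3)
```

View pics/c45.png

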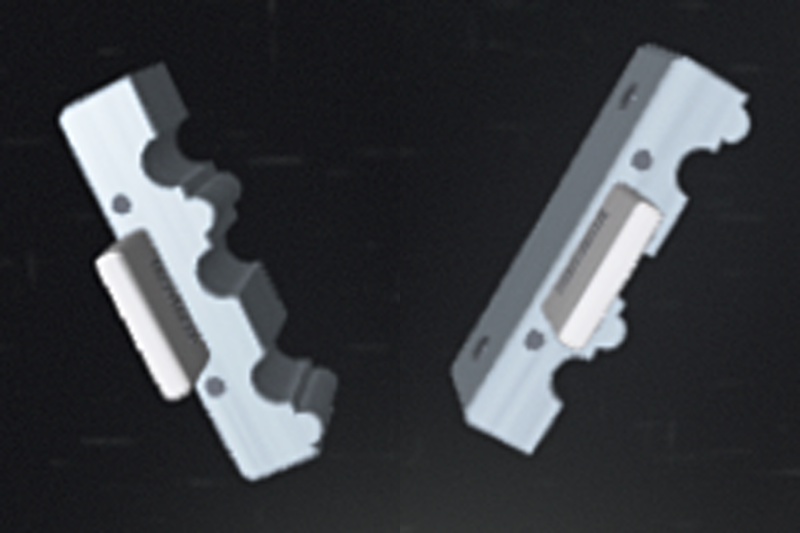

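```bash
cat >> h.py <<'E'
def quad(s,f,roi,z,thr=200,maxdiff=40):
    x0,y0,x1,y1=roi;im=f["img"][y0:y1,x0:x1].astype(int)
    m=((im.min(2)>thr)&(im[...,2]>=im[...,0])).astype(np.uint8)
    n,l,st,c=cv2.connectedComponentsWithStats(m);i=1+np.argmax(st[1:,4])
    ys,xs=np.nonzero(l==i)
    P=np.array([onz(f,(x+x0,y+y0),z,s)[:2] for x,y in zip(xs,ys)])
    r=cv2.minAreaRect((P*1000).astype(np.float32));return r,cv2.boxPoints(r),P.mean(0),len(xs)
E
python3 - <<'E'
from h import *
s,f=load("w2")
print(f["img"][225,206],f["img"][175,200],f["img"][217,215])
for roi in [(190,195,235,270),(375,185,430,250)]:
    print(quad(s,f,roi,0.078))
C=lambda u,v:(170+u/3.333,140+v/3.333)
P=[onz(f,C(*p),0.044,s)[:2]*1000 for p in [(62,115),(128,75),(250,480)]]
print(np.round(P,1),np.linalg.norm(P[0]-P[2]),np.linalg.norm(P[0]-P[1]),np.degrees(np.arctan2(*(P[0]-P[2])[::-1]))-90)
E
```

```text
[240 236 236] [247 241 233] [89 88 88]
(((396.52191162109375, -265.0694580078125), (1.062103271484375, 0.0), -179.99176025390625), array([[ 397.05298, -265.06937],
       [ 397.05298, -265.06937],
       [ 395.99084, -265.06955],
       [ 395.99084, -265.06955]], dtype=float32), array([ 0.39652193, -0.26506948]), 2)
(((578.7632446289062, -263.1861572265625), (0.4479810893535614, 2.3989057540893555), 29.065364837646484), array([[ 577.98474, -262.24658],
       [ 579.15015, -264.34338],
       [ 579.54175, -264.12573],
       [ 578.37634, -262.02893]], dtype=float32), array([ 0.57878789, -0.26307683]), 3)
[[ 366.1 -199.5]
 [ 389.2 -187.6]
 [ 421.1 -325.8]] 137.7696613081798 25.98506164420064 23.5211654557055
```

```bash
sed -i 's/(im\[...,2\]>=im\[...,0\])/(im[...,0]-im[...,2]<9)/' h.py
python3 - <<'E'
from h import *
s,f=load("w2")
for roi in [(190,195,235,270),(375,185,430,250)]:
    print(quad(s,f,roi,0.078,180))
E
```

```text
(((397.45843505859375, -259.0733947753906), (8.712190628051758, 48.35127258300781), 24.530372619628906), array([[ 383.45837, -238.88837],
       [ 403.53265, -282.8755 ],
       [ 411.4585 , -279.25842],
       [ 391.38422, -235.2713 ]], dtype=float32), array([ 0.3977903 , -0.25924137]), 355)
(((592.1737060546875, -243.93569946289062), (48.479835510253906, 9.374578475952148), 61.95827102661133), array([[ 576.6412 , -263.1264 ],
       [ 584.9152 , -267.53354],
       [ 607.70624, -224.745  ],
       [ 599.4322 , -220.33786]], dtype=float32), array([ 0.59218709, -0.24364877]), 418)
```

>>> send_rows --targets '[[[-10,-35,30,0,0,-8,1],[-20,-70,60,0,0,-16,1],[-29,-102,90,0,0,-24,1],[-29,-102,120,0,0,-24,1],[-29,-102,120,0,0,-24,1],[-29,-102,120,0,0,-24,1],[-29,-102,120,0,0,-24,1]]]'

```text
clock: 1.85
tcp_pos: [0.3995, -0.2587, 0.1523]
eef_rot: [0.001, 0.544, 0.839, 0.0]
force: [1.2, -0.5, -0.4]
grip_width: 0.0857
```

Run:
```python
from h import *
s,f=grab("wrist","w3");print(s["tcp_pos"],Rq(s["eef_rot"])[:,1],s["force"],s["clock"])
print(proj(f,(.398,-.259,.078),s))
```

```text
[ 0.3994933  -0.25866608  0.15229505] [0.91311443 0.40770164 0.00118685] [ 1.21230313 -0.53735705 -0.3731354 ] 1.85
(np.float64(311.6213898924192), np.float64(248.56159340713407))
```

View pics/w3.png

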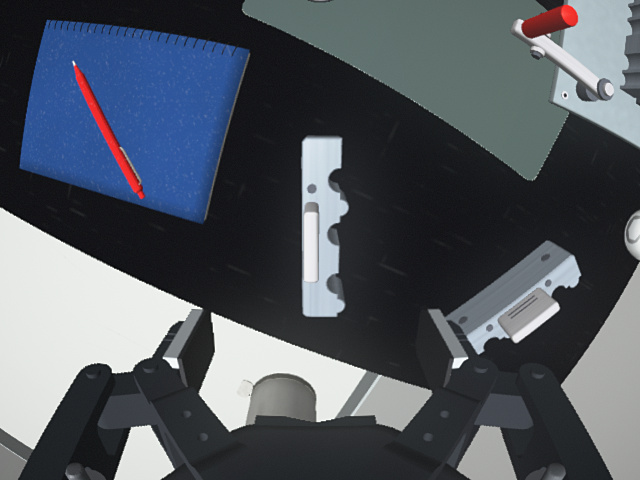

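Run:
```python
from h import *
s,f=load("w3")
r,b,m,n=quad(s,f,(295,195,325,290),0.078,180);print(r,n)
R=Rq(s["eef_rot"])
for p in b: print((R.T@(np.array([*p/1000,.078])-s["tcp_pos"])*1000).round(1))
print((R.T@(np.array([*np.array(r[0])/1000,.078])-s["tcp_pos"])*1000).round(1))
for p in [(303,137),(341,137),(303,316),(340,316)]:print((R.T@(onz(f,p,.044,s)-s["tcp_pos"])*1000).round(1))
```

```text
((397.15277099609375, -259.0797119140625), (8.701141357421875, 48.19877624511719), 23.98485565185547) 920
[24.8 -6.7 74.3]
[-23.4  -6.8  74.3]
[-23.4   1.9  74.3]
[24.8  2.  74.3]
[ 0.7 -2.4 74.3]
[ 70.3  -7.7 108.2]
[ 70.4  18.7 108.2]
[-69.4  -9.1 108.4]
[-69.5  20.7 108.4]
```

>>> send_rows --targets '[[[0.5,-2,40,0,0,0,1],[0.5,-2,70,0,0,0,1],[0.5,-2,82,0,0,0,1],[0.5,-2,82,0,0,0,0.4],[0.5,-2,82,0,0,0,0],[0.5,-2,82,0,0,0,0],[0.5,-2,82,0,0,0,0],[0.5,-2,82,0,0,0,0],[0.5,-2,82,0,0,0,0]]]'

```text
clock: 2.8
tcp_pos: [0.3961, -0.2595, 0.0694]
eef_rot: [0.0, 0.545, 0.839, 0.0]
force: [-0.4, 0.6, -0.7]
grip_width: 0.0001
```

>>> send_rows --targets '[[[0,0,0,0,0,0,0],[0,0,0,0,0,0,0],[0,0,-10,0,0,0,0],[0,0,-40,0,0,0,0],[0,0,-80,0,0,0,0],[0,0,-130,0,0,0,0],[0,0,-130,0,0,0,0],[0,0,-130,0,0,0,0]]]'

```text
clock: 3.6
tcp_pos: [0.3963, -0.2596, 0.2005]
eef_rot: [0.001, 0.545, 0.839, 0.0]
force: [-0.4, 0.4, -0.7]
grip_width: -0.0001
```

Run:
```python
from h import *
s,f=grab("wrist","w4");print(s["tcp_pos"],Rq(s["eef_rot"])[:,1],s["force"],s["clock"],s["grip_width"])
```

```text
[ 0.39630513 -0.25958408  0.20054609] [0.9136068  0.40659562 0.00161596] [-0.35628472  0.43023218 -0.70846808] 3.6 -0.00011463018234061695
```

View pics/w4.png

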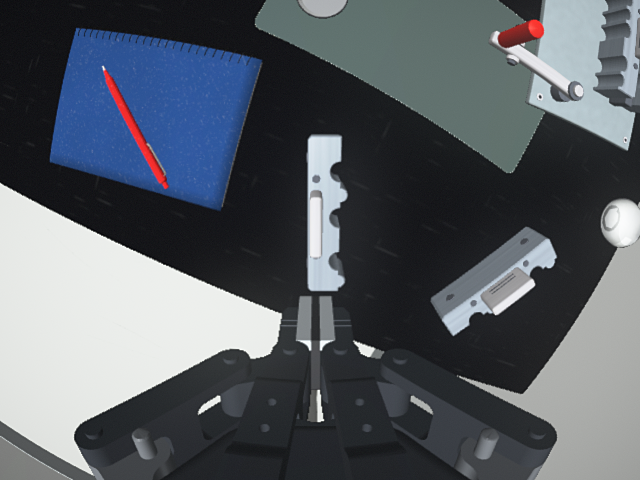

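Run:
```python
from h import *
s,f=load("w4")
r,b,m,n=quad(s,f,(300,180,330,270),0.078,180);print(r,n)
R=Rq(s["eef_rot"]);print(R.round(3))
print((R.T@(np.array([*np.array(r[0])/1000,.078])-s["tcp_pos"])*1000).round(1))
for z in(0,.02):print("tip",proj(f,s["tcp_pos"]+R@[0,0,z],s))
for n in("scene","side"):
    s,f=grab(n,n+"4");print(n,proj(f,(.397,-.259,.078)),proj(f,s["tcp_pos"]+R@[0,0,.02]))
crop("scene4",250,250,450,420,4,"c6");crop("side4",200,200,400,400,3,"c7")
```

```text
((396.87359619140625, -259.20751953125), (7.907326698303223, 48.35818862915039), 24.18924903869629) 660
[[-0.407  0.914  0.002]
 [ 0.914  0.407 -0.001]
 [-0.002  0.002 -1.   ]]
[  0.4   0.5 122.5]
tip (np.float64(313.5724803755358), np.float64(302.8941532387615))
tip (np.float64(313.74058688499105), np.float64(284.66067865503635))
scene (np.float64(327.7904760002523), np.float64(368.13798982440335)) (np.float64(327.6185861579253), np.float64(339.77356687570756))
side (np.float64(257.3258892315578), np.float64(318.25067191650703)) (np.float64(252.3011466454588), np.float64(266.25350403250985))
```

View pics/scene4.png

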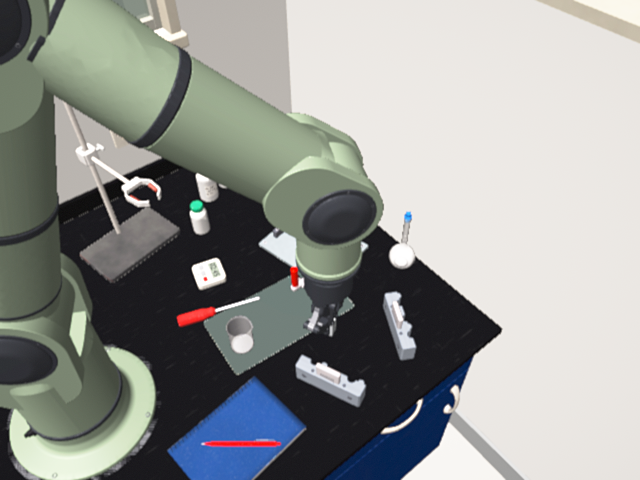

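View pics/side4.png

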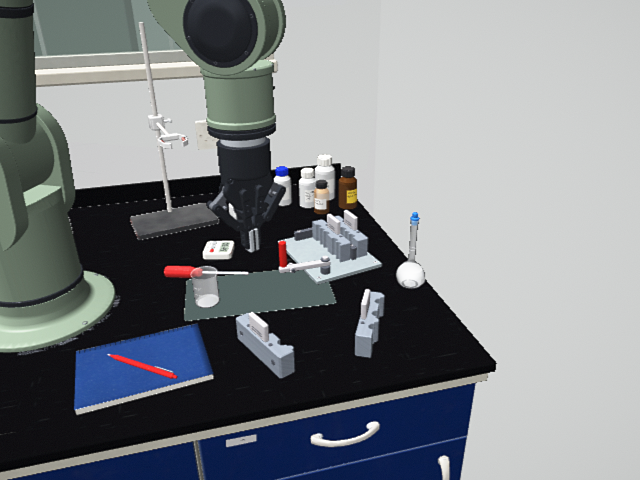

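Run:
```python
from h import *
crop("scene4",290,280,360,350,8,"c6");crop("side4",210,190,300,270,8,"c7")
```

```text
(no output)
```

View pics/c6.png

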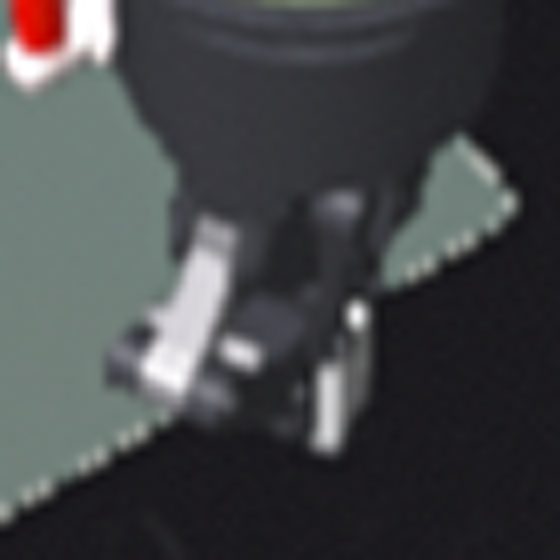

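View pics/c7.png

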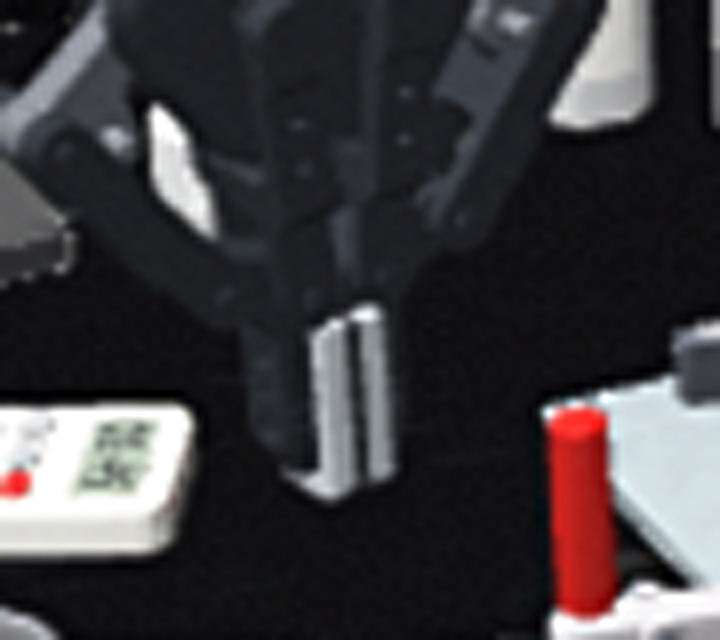

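```bash
cat >> h.py <<'E'
def tri(*rays):
    A=np.zeros((3,3));b=np.zeros(3)
    for o,d in rays:
        d=d/np.linalg.norm(d);M=np.eye(3)-np.outer(d,d);A+=M;b+=M@o
    X=np.linalg.solve(A,b);return X,[np.linalg.norm((np.eye(3)-np.outer(d/np.linalg.norm(d),d/np.linalg.norm(d)))@(X-o)) for o,d in rays]
E
python3 - <<'E'
from h import *
s1,a=load("scene4");s2,b=load("side4");s,w=load("w4")
print(tri(ray(a,(330.6,336)),ray(b,(253.7,251.3))))
print(tri(ray(a,(330.6,336)),ray(b,(253.7,251.3)),ray(w,(315,297),s)))
# lug centre top
print("lug",tri(ray(a,(327.5,372)),ray(b,(258,320))),tri(ray(a,(327.5,369)),ray(w,(315.5,224),s)))
for n,f,st in(("a",a,s),("b",b,s),("w",w,s)): print(n,[np.round(proj(f,s["tcp_pos"]+np.array([0,0,-z]),s),1) for z in(-.02,-.01,0,.01,.02)])
E
```

```text
(array([ 0.39576085, -0.27012556,  0.20956159]), [np.float64(0.0029648531161164914), np.float64(0.002964853116116476)])
(array([ 0.39770348, -0.26037565,  0.20031568]), [np.float64(0.00568849443208048), np.float64(0.0051796435398119255), np.float64(0.00379587287156122)])
lug (array([ 0.39507779, -0.26303286,  0.07577451]), [np.float64(0.0026880840552464423), np.float64(0.0026880840552464913)]) (array([ 0.39698714, -0.25775763,  0.07274316]), [np.float64(0.00028806865035642095), np.float64(0.0002880686503564003)])
a [array([328. , 326.7]), array([328., 330.]), array([328. , 333.1]), array([328. , 336.3]), array([327.9, 339.4])]
b [array([250.9, 242.9]), array([251.4, 248.6]), array([251.8, 254.3]), array([252.3, 259.8]), array([252.7, 265.3])]
w [array([313.4, 325.4]), array([313.5, 313.5]), array([313.6, 302.9]), array([313.6, 293.3]), array([313.7, 284.6])]
```

Run:
```python
from h import *
crop("w4",255,270,375,370,6,"c8")
s,w=load("w4");R=Rq(s["eef_rot"])
for x in(.011,-.011):
  for z in(-.05,-.03,-.02,-.01,0,.01,.022): print(x,z,np.round(proj(w,s["tcp_pos"]+R@[x,0,z],s),1))
```

```text
0.011 -0.05 [312.9 343.8]
0.011 -0.03 [313.2 314.2]
0.011 -0.02 [313.3 302. ]
0.011 -0.01 [313.4 291.1]
0.011 0 [313.5 281.4]
0.011 0.01 [313.6 272.6]
0.011 0.022 [313.7 263.3]
-0.011 -0.05 [313.1 393.1]
-0.011 -0.03 [313.3 360.7]
-0.011 -0.02 [313.4 346.9]
-0.011 -0.01 [313.5 334.5]
-0.011 0 [313.6 323.2]
-0.011 0.01 [313.7 312.9]
-0.011 0.022 [313.8 301.8]
```

View pics/c8.png

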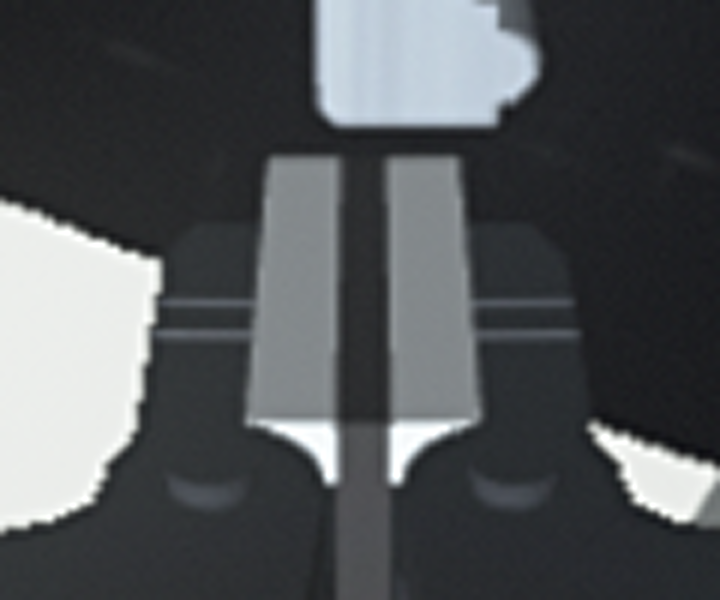

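>>> send_rows --targets '[[[0,0.5,0,0,0,0,1],[0,0.5,0,0,0,0,1],[0,0.5,20,0,0,0,1],[0,0.5,60,0,0,0,1],[0,0.5,100,0,0,0,1],[0,0.5,130,0,0,0,1],[0,0.5,145,0,0,0,1],[0,0.5,145,0,0,0,1]]]'

```text
clock: 4.55
tcp_pos: [0.3952, -0.2584, 0.052]
eef_rot: [-0.002, 0.545, 0.839, -0.0]
force: [-0.7, 0.6, 1.5]
grip_width: 0.0853
```

Run:
```python
from h import *
for n in("scene","side","wrist"):
    s,f=grab(n,n+"5")
print(s["tcp_pos"],s["force"])
crop("side5",200,230,320,390,4,"c9")
crop("scene5",270,300,390,420,4,"c10")
cv2.imwrite("pics/c11.png",np.hstack([cv2.resize(cv2.imread("pics/c9.png"),(390,520)),cv2.resize(cv2.imread("pics/c10.png"),(410,520))]))
```

```text
[ 0.39634329 -0.25914397  0.05420904] [-0.05464976 -0.57195142  0.24835622]
```

View pics/c11.png

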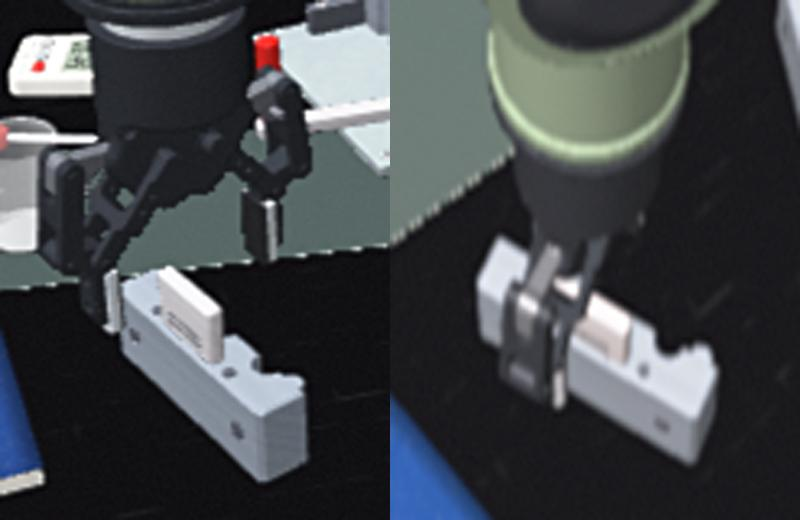

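View pics/wrist5.png

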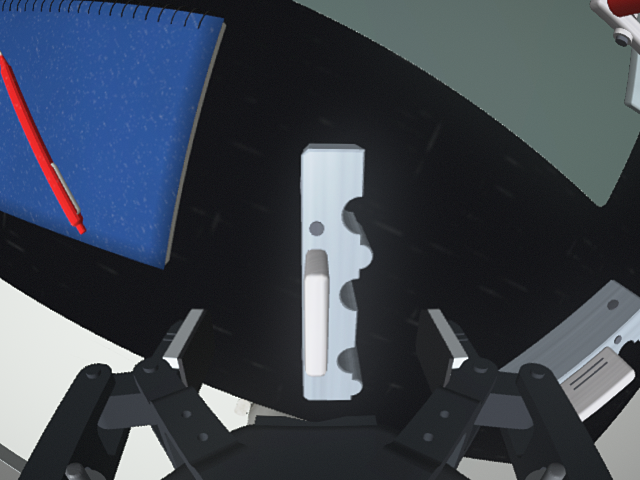

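>>> send_rows --targets '[[[0,0,10,0,0,0,1],[0,0,16,0,0,0,1],[0,0,16,0,0,0,0.5],[0,0,16,0,0,0,0],[0,0,16,0,0,0,0],[0,0,16,0,0,0,0],[0,0,16,0,0,0,0],[0,0,16,0,0,0,0]]]'

```text
clock: 5.5
tcp_pos: [0.3966, -0.2592, 0.0384]
eef_rot: [0.0, 0.545, 0.839, 0.0]
force: [0.3, 1.6, 5.8]
grip_width: 0.0092
```

Run:
```python
from h import *
for n in("scene","side","wrist"):
    s,f=grab(n,n+"6")
print(s["tcp_pos"],s["force"],s["grip_width"])
crop("side6",200,230,320,390,4,"c9")
crop("wrist6",240,200,400,400,2.6,"c10")
cv2.imwrite("pics/c11.png",np.hstack([cv2.resize(cv2.imread("pics/c9.png"),(390,520)),cv2.resize(cv2.imread("pics/c10.png"),(410,520))]))
```

```text
[ 0.39664951 -0.2591652   0.03835879] [-0.20218177  1.36851251  6.44632891] 0.008445931526836533
```

View pics/c11.png

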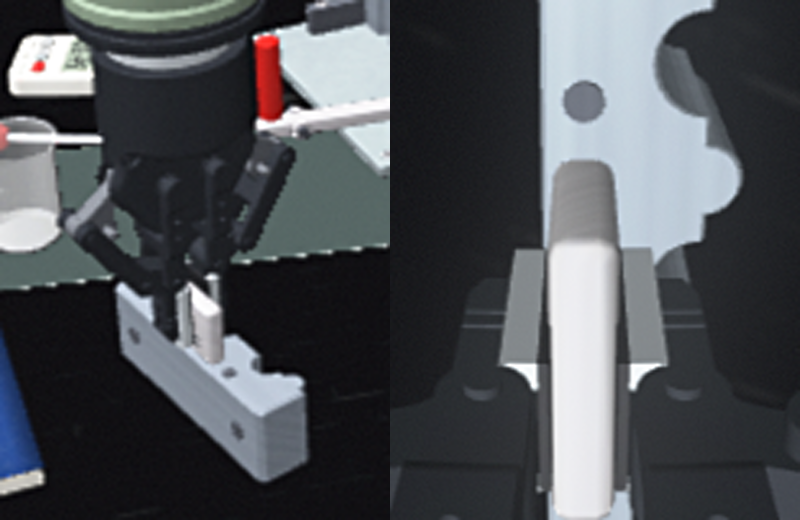

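Run:
```python
from h import *
s,f=load("wrist1")
r,b,m,n=quad(s,f,(295,95,335,175),0.088,180);print(r,n)
for z,pts in ((.01,[(195,70),(355,30),(394,236),(244,265)]),):
    P=np.array([onz(f,p,z,s)[:2] for p in pts]);N=np.array([(-55,95),(108,95),(108,-117),(-55,-117)])/1000
    a=np.unwrap([np.arctan2(*(P[1]-P[0])[::-1]),np.arctan2(*(P[2]-P[3])[::-1]),np.arctan2(*(P[0]-P[3])[::-1])-np.pi/2,np.arctan2(*(P[1]-P[2])[::-1])-np.pi/2])
    print(np.degrees(a)); 
    t=a.mean();Rm=np.array([[np.cos(t),-np.sin(t)],[np.sin(t),np.cos(t)]])
    o=P-N@Rm.T;print(o*1000,o.mean(0));print("rear lug",o.mean(0)+Rm@[.048,0])
```

```text
((624.0294189453125, 69.20808410644531), (9.248016357421875, 48.75877380371094), 12.712409019470215) 739
[12.74659224 11.59037771 11.70373068 11.91124245]
[[580.6571446   56.80046687]
 [577.92009408  58.393922  ]
 [577.70374503  58.04378474]
 [579.02993469  59.47046628]] [0.57882773 0.05817716]
rear lug [0.62578091 0.06814708]
```

>>> send_rows --targets '[[[0,0,-10,0,0,0,0],[0,0,-40,0,0,0,0],[0,0,-75,0,0,0,0],[0,0,-110,0,0,0,0],[0,0,-132,0,0,0,0],[0,0,-132,0,0,0,0],[0,0,-132,0,0,0,0]]]'

```text
clock: 6.35
tcp_pos: [0.3961, -0.259, 0.17]
eef_rot: [0.0, 0.545, 0.839, -0.0]
force: [-0.0, 0.9, -5.8]
grip_width: 0.0089
```

>>> send_rows --targets '[[[21,28,0,0,0,0,0],[43,57,0,0,0,1,0],[65,86,0,0,0,3,0],[87,115,0,0,0,5,0],[109,144,0,0,0,7,0],[131,173,0,0,0,9,0],[153,202,0,0,0,11,0],[175,231,0,0,0,12,0],[197,260,0,0,0,12,0],[215,284,0,0,0,12,0],[215,284,0,0,0,12,0],[215,284,0,0,0,12,0]]]'

```text
clock: 7.55
tcp_pos: [0.5675, 0.0531, 0.1682]
eef_rot: [-0.001, 0.629, 0.778, -0.001]
force: [-0.2, -0.7, -5.0]
grip_width: 0.0093
```

Run:
```python
from h import *
for n in("scene","side","wrist"):
    s,f=grab(n,n+"7")
R=Rq(s["eef_rot"]);print(s["tcp_pos"],s["force"],s["grip_width"],s["clock"],R.round(3))
```

```text
[0.56756985 0.05176676 0.16899218] [-0.3095067  -0.13116813 -3.90810996] 0.009148043639032554 7.65 [[-0.207  0.978 -0.002]
 [ 0.978  0.207 -0.001]
 [-0.    -0.002 -1.   ]]
```

View pics/wrist7.png

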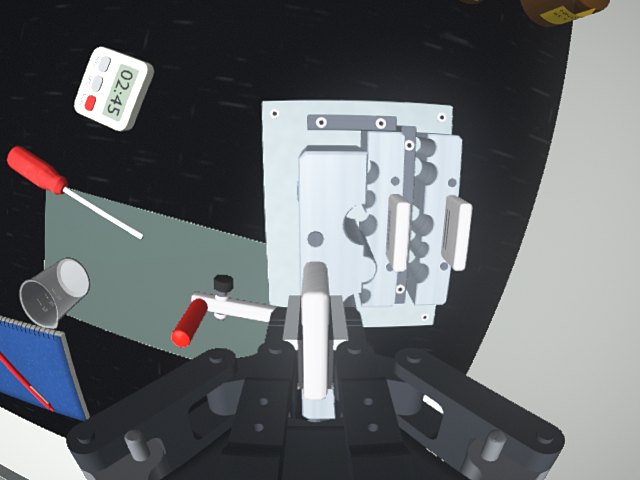

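View pics/side7.png

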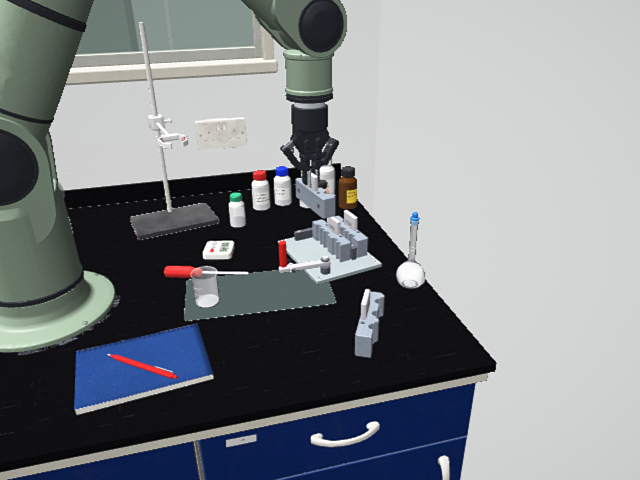

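Run:
```python
from h import *
s,f=load("wrist7");R=Rq(s["eef_rot"])
T=lambda X:(R.T@(np.array(X)-s["tcp_pos"])*1000).round(1)
r,b,m,n=quad(s,f,(383,180,415,280),0.088,180);print(r,n)
for p in b: print(T([*p/1000,.088]))
print("c",T([*np.array(r[0])/1000,.088]))
zb=s["tcp_pos"][2]-.0384 # underside
for p in [(300,152),(366,152),(301,300)]: print("held block top",T(onz(f,p,zb+.044,s)))
for p in [(308,129),(396,131)]: print("stop lower edge top z32",T(onz(f,p,.032,s)))
for p in [(404,128),(415,128),(394,302),(406,303)]: print("fence",T(onz(f,p,.040,s)))
for p in [(263,101),(452,106)]: print("plate",T(onz(f,p,.010,s)))
cv2.imwrite("pics/c12.png",cv2.resize(f["img"][90:340,255:475],None,fx=2.4,fy=2.4,interpolation=cv2.INTER_CUBIC))
```

```text
((623.3587646484375, 69.64983367919922), (9.861655235290527, 48.874820709228516), 12.074323654174805) 946
[30.4 53.5 80.9]
[-18.5  53.6  80.9]
[-18.5  63.4  80.9]
[30.4 63.3 80.8]
c [ 6.  58.5 80.9]
held block top [69.1 -5.2 -5.6]
held block top [69.3 20.9 -5.7]
held block top [ 4.6 -5.5 -5.6]
stop lower edge top z32 [ 75.5  -4.7 137. ]
stop lower edge top z32 [ 75.3  63.8 136.8]
fence [ 78.   68.3 128.8]
fence [ 78.5  77.  128.8]
fence [-68.1  69.  128.9]
fence [-69.4  79.9 128.8]
plate [ 99.4 -42.3 159.1]
plate [ 99.6 118.1 158.7]
```

View pics/c12.png

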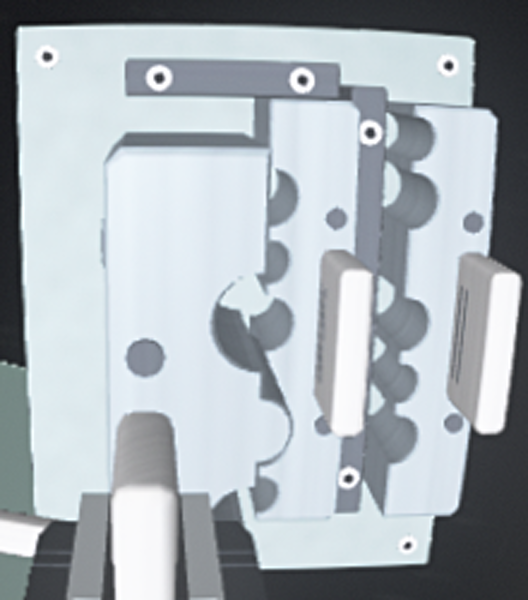

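>>> send_rows --targets '[[[0,0,25,0,0,0,0],[0,0,60,0,0,0,0],[0,0,90,0,0,0,0],[0,0,110,0,0,0,0],[0,0,117,0,0,0,0],[0,0,119,0,0,0,0],[0,0,120,0,0,0,0],[0,0,121,0,0,0,0],[0,0,121,0,0,0,0]]]'

```text
clock: 8.6
tcp_pos: [0.5688, 0.0528, 0.0498]
eef_rot: [0.0, 0.629, 0.777, 0.0]
force: [-0.7, 0.6, -4.9]
grip_width: 0.0092
```

>>> send_rows --targets '[[[0,0,0.5,0,0,0,0],[0,0,1,0,0,0,0],[0,0,1,0,0,0,0]]]'

```text
clock: 8.9
tcp_pos: [0.5686, 0.0528, 0.0484]
eef_rot: [0.0, 0.629, 0.777, 0.0]
force: [-0.7, 0.8, 1.3]
grip_width: 0.0094
```

>>> send_rows --targets '[[[1,0,0,0,0,0,0],[2,0,0,0,0,0,0],[3,0,0,0,0,0,0],[4,0,0,0,0,0,0],[5,0,0,0,0,0,0],[5,0,0,0,0,0,0]]]'

```text
clock: 9.5
tcp_pos: [0.5678, 0.0573, 0.0484]
eef_rot: [0.0, 0.629, 0.777, 0.0]
force: [0.9, -4.8, 4.3]
grip_width: 0.009
```

>>> send_rows --targets '[[[0.5,0,0,0,0,0,0],[1,0,0,0,0,0,0],[1,0,0,0,0,0,0]]]'

```text
clock: 9.8
tcp_pos: [0.5677, 0.0578, 0.0484]
eef_rot: [0.001, 0.63, 0.777, 0.0]
force: [2.0, -7.2, 4.8]
grip_width: 0.009
```

>>> send_rows --targets '[[[0.5,0,0,0,0,0,0],[1,0,0,0,0,0,0],[1.5,0,0,0,0,0,0],[1.5,0,0,0,0,0,0]]]'

```text
clock: 10.2
tcp_pos: [0.5676, 0.0579, 0.0486]
eef_rot: [0.001, 0.63, 0.777, -0.0]
force: [2.8, -13.7, 6.8]
grip_width: 0.0088
```

Run:
```python
from h import *
s,f=grab("wrist","w8")
R=Rq(s["eef_rot"]);print(s["tcp_pos"],s["force"],s["grip_width"],s["clock"])
cv2.imwrite("pics/c13.png",cv2.resize(f["img"][60:360,240:500],None,fx=2,fy=2,interpolation=cv2.INTER_CUBIC))
```

```text
[0.56763211 0.05792083 0.04856253] [  2.7836761  -13.67044347   6.84094534] 0.00882562938407361 10.2
```

View pics/c13.png

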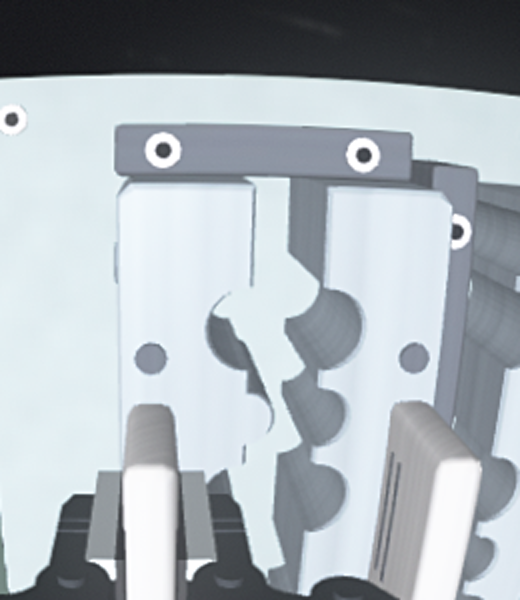

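>>> send_rows --targets '[[[-0.8,1,0,0,0,0,0],[-0.8,3,0,0,0,0,0],[-0.8,5,0,0,0,0,0],[-0.8,7,0,0,0,0,0],[-0.8,9,0,0,0,0,0],[-0.8,11,0,0,0,0,0],[-0.8,12,0,0,0,0,0],[-0.8,12,0,0,0,0,0]]]'

```text
clock: 11.05
tcp_pos: [0.5733, 0.059, 0.0489]
eef_rot: [-0.003, 0.63, 0.777, -0.005]
force: [-41.3, -15.7, 59.5]
grip_width: 0.0091
```

>>> send_rows --targets '[[[0,1,0,0,0,0,0],[0,2,0,0,0,0,0],[0,3,0,0,0,0,0],[0,3,0,0,0,0,0]]]'

```text
clock: 11.45
tcp_pos: [0.5746, 0.0593, 0.0492]
eef_rot: [-0.004, 0.63, 0.777, -0.006]
force: [-52.8, -15.8, 77.0]
grip_width: 0.009
```

>>> send_rows --targets '[[[0,-4,0,0,0,0,0],[0,-9,0,0,0,0,0],[0,-9,0,0,0,0,0]]]'

```text
clock: 11.75
tcp_pos: [0.5734, 0.0592, 0.0485]
eef_rot: [0.001, 0.63, 0.777, 0.0]
force: [1.9, -10.1, 2.5]
grip_width: 0.009
```

Run:
```python
from h import *
for n in("scene","side","wrist"):
    s,f=grab(n,n+"9")
print(s["tcp_pos"],s["force"],s["grip_width"],s["clock"],s["eef_rot"])
crop("side9",270,150,400,290,5,"c14")
```

```text
[0.57350401 0.05920088 0.04845778] [ 1.93686269 -9.68719792  4.40189318] 0.009226636294837423 11.85 [ 8.36102967e-04  6.29822206e-01  7.76738878e-01 -6.99316607e-05]
```

View pics/c14.png

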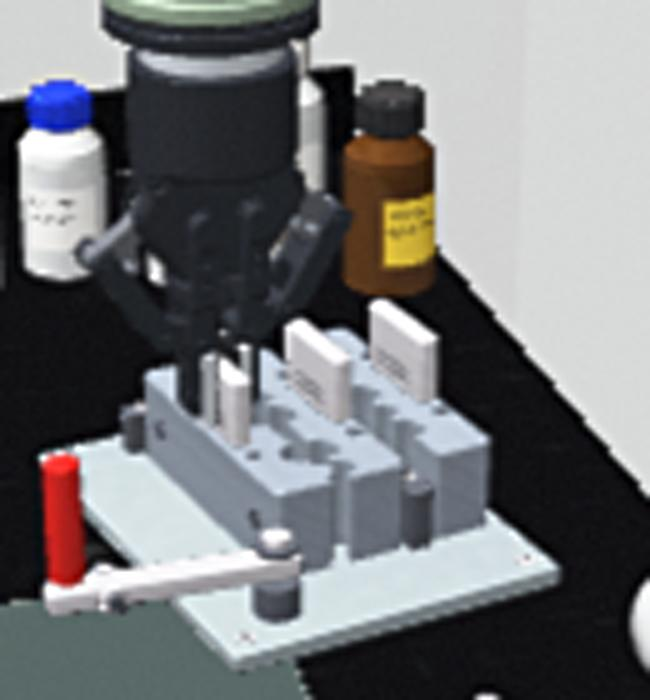

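View pics/wrist9.png

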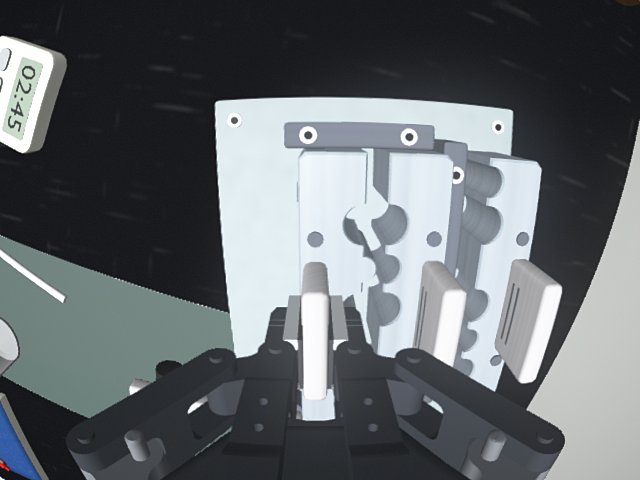

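Run:
```python
from h import *
crop("wrist9",285,115,475,345,2.6*1,"c15")
crop("scene9",260,170,400,290,5.7,"c16")
```

```text
(no output)
```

View pics/c15.png

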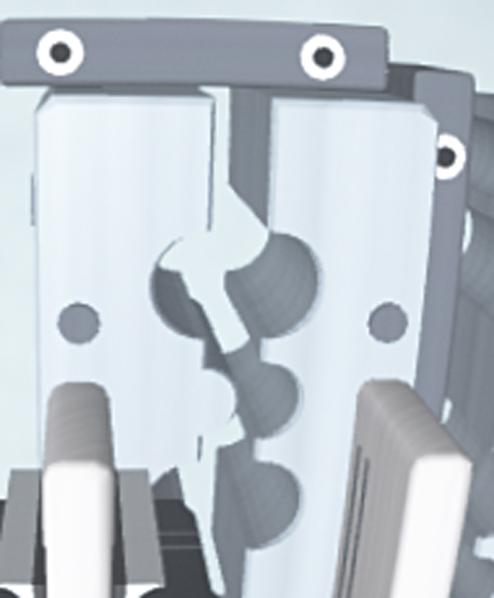

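View pics/c16.png

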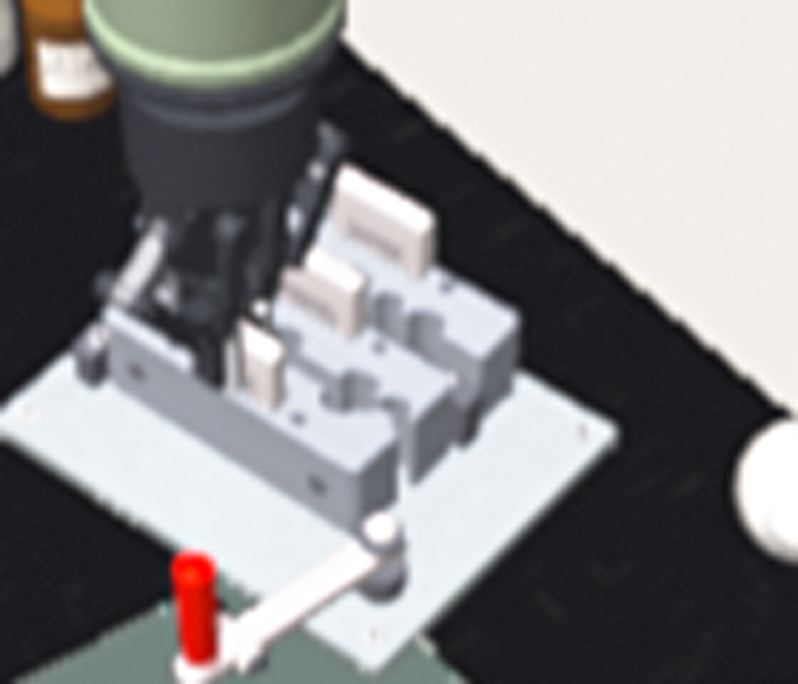

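>>> send_rows --targets '[[[-0.3,-3,0,0,0,0,0],[-0.3,-6,0,0,0,0,0],[-0.3,-6,0,0,0,0,0],[-0.3,-6,0,0,0,0,0.28],[-0.3,-6,0,0,0,0,0.28],[-0.3,-6,-1,0,0,0,0.28],[-0.3,-6,-7,0,0,0,0.28],[-0.3,-6,-14,0,0,0,0.28],[-0.3,-6,-20,0,0,0,0.28],[-0.3,-6,-20,0,0,0,0.28]]]'

```text
clock: 12.9
tcp_pos: [0.5677, 0.0591, 0.0693]
eef_rot: [0.001, 0.629, 0.777, 0.001]
force: [-0.3, -0.2, 0.2]
grip_width: 0.0239
```

>>> send_rows --targets '[[[0,0,0,0,0,0,0.1],[0,0,0,0,0,0,0],[0,0,0,0,0,0,0],[0,0,0,0,0,0,0],[0,0,0,0,0,0,0]]]'

```text
clock: 13.4
tcp_pos: [0.5677, 0.0591, 0.0685]
eef_rot: [0.0, 0.629, 0.777, 0.001]
force: [1.0, -0.4, 8.3]
grip_width: 0.0079
```

Run:
```python
from h import *
for n in("side","wrist"):
    s,f=grab(n,n+"10")
print(s["tcp_pos"],s["force"],s["grip_width"],s["clock"],s["eef_rot"])
crop("side10",270,150,400,290,4,"c14")
crop("wrist10",285,90,475,320,2.435,"c15")
cv2.imwrite("pics/c17.png",np.hstack([cv2.resize(cv2.imread("pics/c15.png"),(400,560)),cv2.resize(cv2.imread("pics/c14.png"),(400,560))]))
```

```text
[0.56774659 0.05915487 0.0684786 ] [ 1.55459139 -0.78310738  9.82410015] 0.007657085544424866 13.45 [4.30868849e-04 6.29346700e-01 7.77124362e-01 5.22347744e-04]
```

View pics/c17.png

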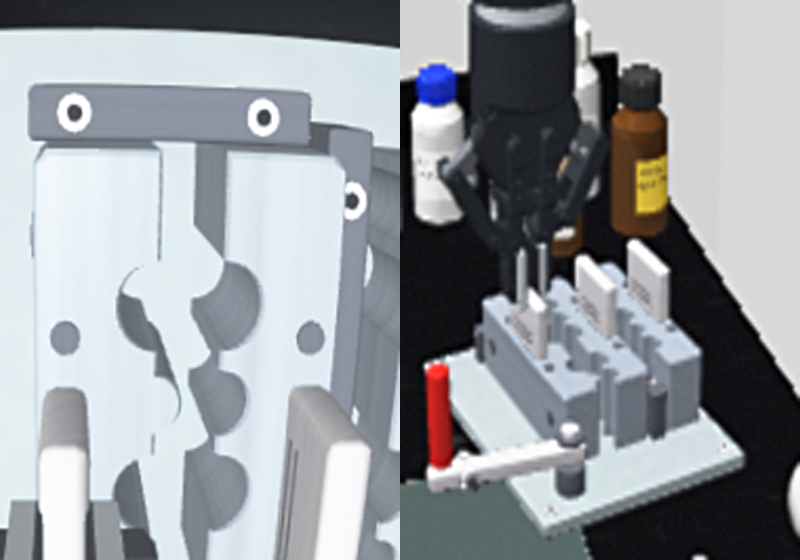

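>>> send_rows --targets '[[[0.5,1.5,-0.5,0,0,0,0],[0.5,3,-0.5,0,0,0,0],[0.5,4.5,-0.5,0,0,0,0],[0.5,6,-0.5,0,0,0,0],[0.5,7,-0.5,0,0,0,0],[0.5,7,-0.5,0,0,0,0]]]'

```text
clock: 14.1
tcp_pos: [0.5723, 0.0603, 0.0693]
eef_rot: [-0.001, 0.629, 0.777, -0.001]
force: [-17.7, -4.9, 32.7]
grip_width: 0.008
```

>>> send_rows --targets '[[[0,1,0,0,0,0,0],[0,2,0,0,0,0,0],[0,2,0,0,0,0,0]]]'

```text
clock: 14.4
tcp_pos: [0.5753, 0.061, 0.069]
eef_rot: [-0.0, 0.629, 0.777, -0.001]
force: [-6.5, -1.9, 18.4]
grip_width: 0.0084
```

>>> send_rows --targets '[[[0,1,-0.5,0,0,0,0],[0,2,-0.5,0,0,0,0],[0,2,-0.5,0,0,0,0]]]'

```text
clock: 14.7
tcp_pos: [0.5769, 0.0614, 0.0695]
eef_rot: [-0.001, 0.629, 0.777, -0.001]
force: [-9.2, -2.7, 19.3]
grip_width: 0.0079
```

Run:
```python
from h import *
for n in("side","wrist"):
    s,f=grab(n,n+"11")
print(s["tcp_pos"],s["force"],s["wrist_torque"],s["grip_width"],s["clock"],s["eef_rot"])
crop("side11",270,150,400,290,4,"c14")
crop("wrist11",285,90,475,320,2.435,"c15")
cv2.imwrite("pics/c18.png",np.hstack([cv2.resize(cv2.imread("pics/c15.png"),(400,560)),cv2.resize(cv2.imread("pics/c14.png"),(400,560))]))
```

```text
[0.57682667 0.06131999 0.0694308 ] [-9.40538037 -3.57006887 19.63427958] [-0.69194344  2.39080976 -0.02070139] 0.007691204192014672 14.75 [-5.59739261e-04  6.29454030e-01  7.77036966e-01 -9.29750786e-04]
```

View pics/c18.png

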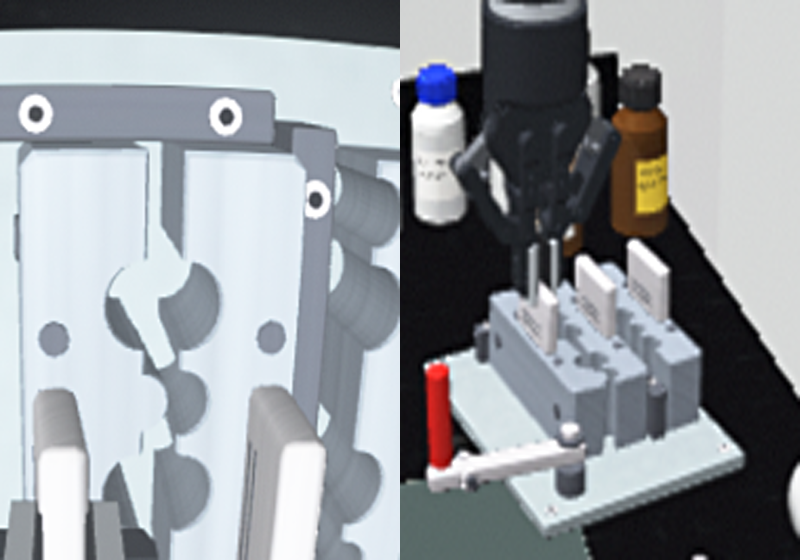

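>>> send_rows --targets '[[[0,0,0,0,0,0,0.28],[0,0,0,0,0,0,0.28],[0,0,0,0,0,0,0.28],[0,0,-5,0,0,0,0.28],[0,0,-30,0,0,0,0.28],[0,0,-60,0,0,0,0.28],[0,-30,-60,0,0,0,0],[0,-45,-60,0,0,0,0],[0,-45,-60,0,0,0,0]]]'

```text
clock: 15.7
tcp_pos: [0.5324, 0.052, 0.1297]
eef_rot: [-0.0, 0.629, 0.777, -0.0]
force: [0.4, -0.1, 0.4]
grip_width: 0.0002
```

Run:
```python
from h import *
for n in("side","wrist"):
    s,f=grab(n,n+"12")
print(s["tcp_pos"],s["force"],s["joint_positions"],s["grip_width"],s["clock"],s["eef_rot"])
crop("side12",270,150,400,290,4,"c14")
crop("wrist12",285,90,535,320,2.0,"c15")
cv2.imwrite("pics/c19.png",np.hstack([cv2.resize(cv2.imread("pics/c15.png"),(460,460)),cv2.resize(cv2.imread("pics/c14.png"),(340,460))]))
```

```text
[0.5336105  0.052341   0.12969146] [-0.58680099  1.0936972   0.79226618] [-0.15512423  0.50343578 -0.07159764  1.9161615   0.05221731  0.72320742
 -0.0477609 ] -0.00035185714012241765 15.75 [1.82001260e-04 6.29395520e-01 7.77085069e-01 2.05072096e-04]
```

View pics/c19.png

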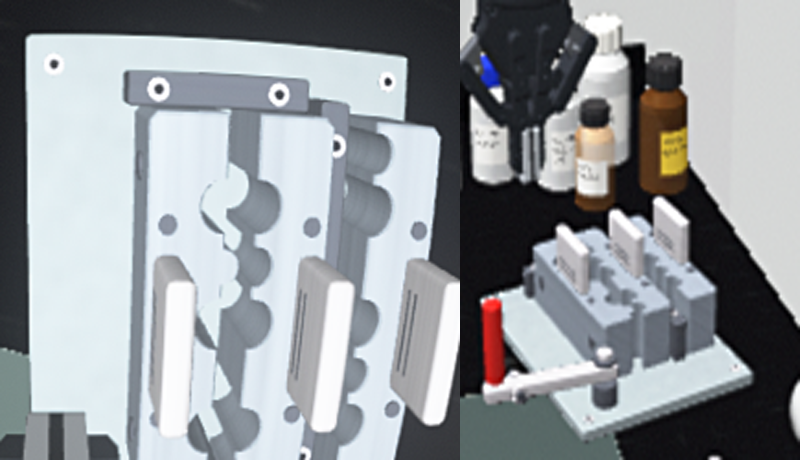

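Run:
```python
from h import *
s,f=load("wrist12");R=Rq(s["eef_rot"])
# pixels: crop scale 2.0*(460/500)=1.84
for roi in [(360,215,395,335),(430,215,485,335),(495,215,540,335)]:
    r,b,m,n=quad(s,f,roi,.088,205);c=np.array([*np.array(r[0])/1000,.088]);print(np.round(r[0],1),np.round(r[1],1),round(r[2],2),n,(R.T@(c-s["tcp_pos"])*1000).round(1))
```

```text
[571.6  58.9] [ 9.4 48.8] 12.2 1200 [-1.5 38.5 41.7]
[623.   69.7] [ 9.4 48.4] 12.32 1026 [-1.6 91.  41.7]
[666.5  79.3] [ 9.6 48.5] 12.43 831 [ -1.3 135.6  41.8]
```

>>> send_rows --targets '[[[-1.5,0,0,0,0,8.5,0],[-1.5,0,0,0,0,17,0],[-1.5,0,0,0,0,25.5,0],[-1.5,0,0,0,0,34,0],[-1.5,0,0,0,0,42.5,0],[-1.5,0,0,0,0,51,0],[-1.5,0,0,0,0,59.5,0],[-1.5,0,0,0,0,68,0],[-1.5,0,0,0,0,76.5,0],[-1.5,0,0,0,0,85,0],[-1.5,0,0,0,0,90,0],[-1.5,0,0,0,0,90,0]]]'

```text
clock: 17.0
tcp_pos: [0.5347, 0.0515, 0.1289]
eef_rot: [0.0, 0.995, 0.104, 0.0]
force: [-0.6, 0.1, -0.7]
grip_width: 0.0001
```

>>> send_rows --targets '[[[0,0,0,0,0,0,0],[0,0,30,0,0,0,0],[0,0,60,0,0,0,0],[0,0,80,0,0,0,0],[0,0,80,0,0,0,0],[0,0,80,0,0,0,0]]]'

```text
clock: 17.6
tcp_pos: [0.5343, 0.0508, 0.0495]
eef_rot: [-0.0, 0.994, 0.105, -0.0]
force: [-0.5, -1.1, 1.3]
grip_width: -0.0004
```

Run:
```python
from h import *
for n in("scene","side","wrist"):
    s,f=grab(n,n+"13")
print(s["tcp_pos"],s["force"],s["joint_positions"],s["grip_width"],s["clock"],s["eef_rot"])
crop("side13",270,150,400,290,4,"c14")
crop("scene13",260,170,400,290,4,"c15")
cv2.imwrite("pics/c20.png",np.hstack([cv2.resize(cv2.imread("pics/c15.png"),(440,500)),cv2.resize(cv2.imread("pics/c14.png"),(360,500))]))
```

```text
[0.53479383 0.05101987 0.05023496] [ 0.63018154 -0.88384617 -0.27026481] [-0.40973485  0.65951813  0.28376148  1.96912999 -0.33139699  0.55578336
 -1.25980704] -0.00014405211502167893 17.7 [-1.20528971e-04  9.94486897e-01  1.04858026e-01  7.69184953e-04]
```

View pics/c20.png

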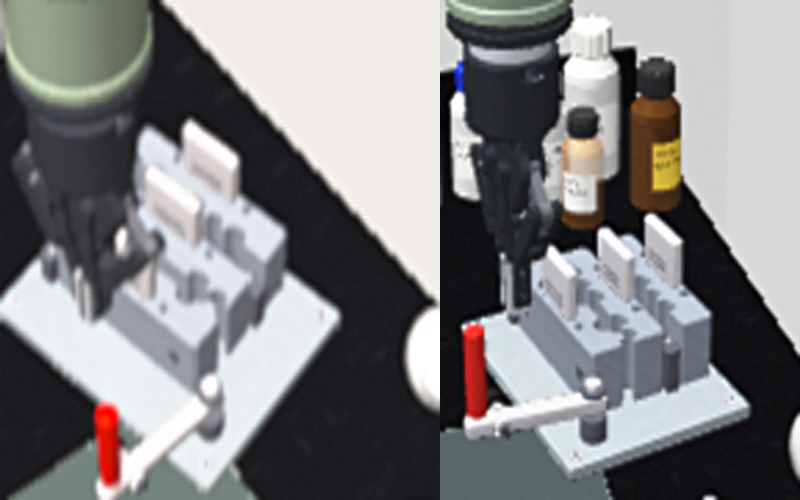

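View pics/wrist13.png

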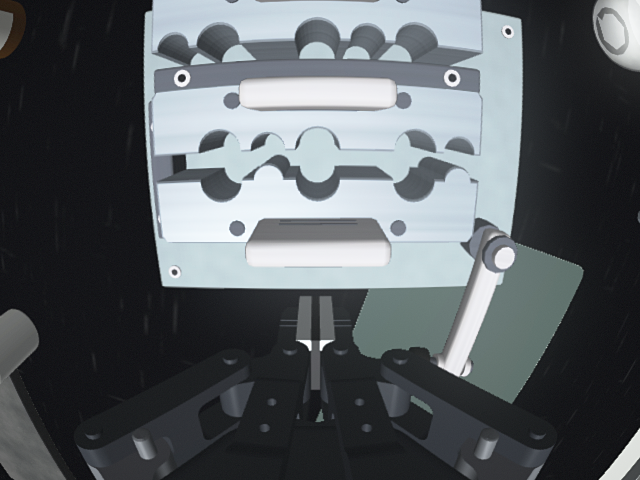

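>>> send_rows --targets '[[[0,0,10,0,0,0,0],[0,0,22,0,0,0,0],[0,0,27,0,0,0,0],[0,0,27,0,0,0,0],[5,0,27,0,0,0,0],[10,0,27,0,0,0,0],[13,0,27,0,0,0,0],[13,0,27,0,0,0,0]]]'

```text
clock: 18.55
tcp_pos: [0.5474, 0.0539, 0.0223]
eef_rot: [-0.0, 0.995, 0.105, 0.0]
force: [0.2, -0.1, -1.6]
grip_width: -0.0003
```

Run:
```python
from h import *
for n in("scene","side","wrist"):
    s,f=grab(n,n+"14")
print(s["tcp_pos"],s["force"],s["clock"],s["eef_rot"])
crop("side14",270,150,400,290,4,"c14")
crop("wrist14",140,0,520,350,1.3,"c15")
cv2.imwrite("pics/c21.png",np.hstack([cv2.imread("pics/c15.png")[:455],cv2.resize(cv2.imread("pics/c14.png"),(300,455))]))
```

```text
[0.54678321 0.05368783 0.02217229] [ 0.87737893  0.34045328 -0.09049424] 18.65 [-7.79280431e-07  9.94521289e-01  1.04534226e-01  3.71685376e-05]
```

View pics/c21.png

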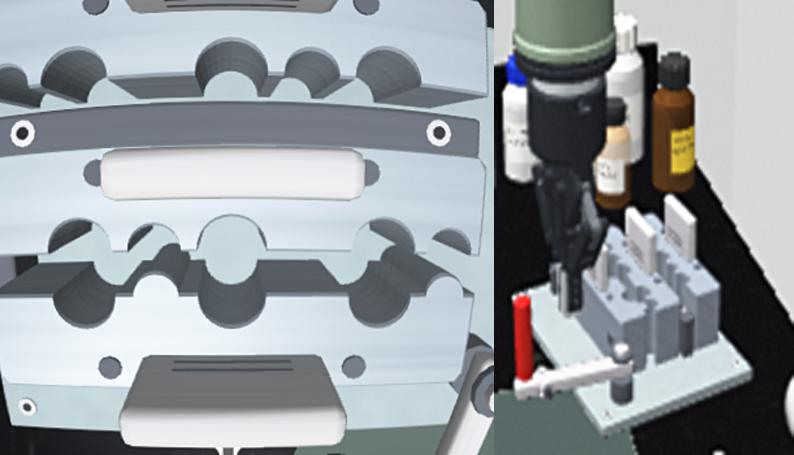

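>>> send_rows --targets '[[[3,0,0,0,0,0,0],[5,0,0,0,0,0,0],[7,0,0,0,0,0,0],[9,0,0,0,0,0,0],[11,0,0,0,0,0,0],[11,0,0,0,0,0,0]]]'

```text
clock: 19.3
tcp_pos: [0.5572, 0.0558, 0.022]
eef_rot: [0.0, 0.995, 0.104, -0.0]
force: [-3.1, -1.5, 1.6]
grip_width: 0.0005
```

>>> send_rows --targets '[[[1,0,0,0,0,0,0],[2,0,0,0,0,0,0],[2,0,0,0,0,0,0]]]'

```text
clock: 19.6
tcp_pos: [0.5595, 0.0564, 0.022]
eef_rot: [0.0, 0.995, 0.104, 0.0]
force: [-3.3, -1.6, -1.3]
grip_width: 0.0002
```

>>> send_rows --targets '[[[1,0,0,0,0,0,0],[2,0,0,0,0,0,0],[2,0,0,0,0,0,0]]]'

```text
clock: 19.9
tcp_pos: [0.5615, 0.0568, 0.022]
eef_rot: [-0.0, 0.995, 0.105, 0.0]
force: [-1.5, -0.2, -1.6]
grip_width: 0.0003
```

Run:
```python
from h import *
for n in("side","wrist"):
    s,f=grab(n,n+"15")
print(s["tcp_pos"],s["force"],s["clock"])
crop("side15",270,150,400,290,4,"c14")
crop("wrist15",140,0,520,350,1.3,"c15")
cv2.imwrite("pics/c21.png",np.hstack([cv2.imread("pics/c15.png")[:455],cv2.resize(cv2.imread("pics/c14.png"),(300,455))]))
```

```text
[0.56156454 0.05684641 0.02206711] [-2.07316259  0.08667298 -1.87406634] 19.95
```

View pics/c21.png

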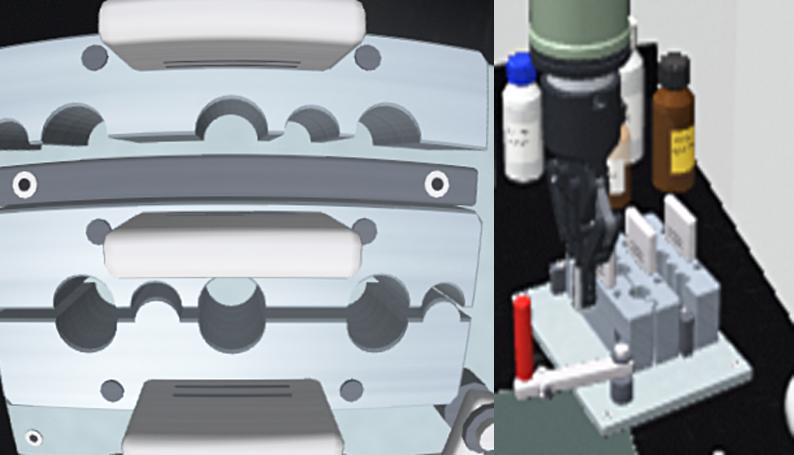

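>>> send_rows --targets '[[[1,0,0,0,0,0,0],[2,0,0,0,0,0,0],[3,0,0,0,0,0,0],[3,0,0,0,0,0,0]]]'

```text
clock: 20.4
tcp_pos: [0.5646, 0.0574, 0.0221]
eef_rot: [0.0, 0.995, 0.105, 0.0]
force: [-1.9, 0.1, -1.8]
grip_width: -0.0001
```

>>> send_rows --targets '[[[0.5,0,0,0,0,0,0],[1,0,0,0,0,0,0],[1.5,0,0,0,0,0,0],[1.5,0,0,0,0,0,0]]]'

```text
clock: 20.8
tcp_pos: [0.5646, 0.0574, 0.022]
eef_rot: [-0.0, 0.995, 0.104, -0.001]
force: [-10.3, -2.3, 5.1]
grip_width: -0.0002
```

>>> send_rows --targets '[[[0.5,0,0,0,0,0,0],[1,0,0,0,0,0,0],[1,0,0,0,0,0,0]]]'

```text
clock: 21.1
tcp_pos: [0.5646, 0.0574, 0.0218]
eef_rot: [-0.0, 0.995, 0.104, -0.002]
force: [-16.4, -3.6, 8.7]
grip_width: -0.0002
```

Run:
```python
from h import *
for n in("side","wrist"):
    s,f=grab(n,n+"16")
print(s["tcp_pos"],s["force"],s["clock"])
crop("side16",270,150,400,290,4,"c14")
crop("wrist16",140,0,520,350,1.3,"c15")
cv2.imwrite("pics/c21.png",np.hstack([cv2.imread("pics/c15.png")[:455],cv2.resize(cv2.imread("pics/c14.png"),(300,455))]))
```

```text
[0.56465119 0.0574574  0.02181699] [-15.78392697  -2.20607928   9.33770188] 21.15
```

View pics/c21.png

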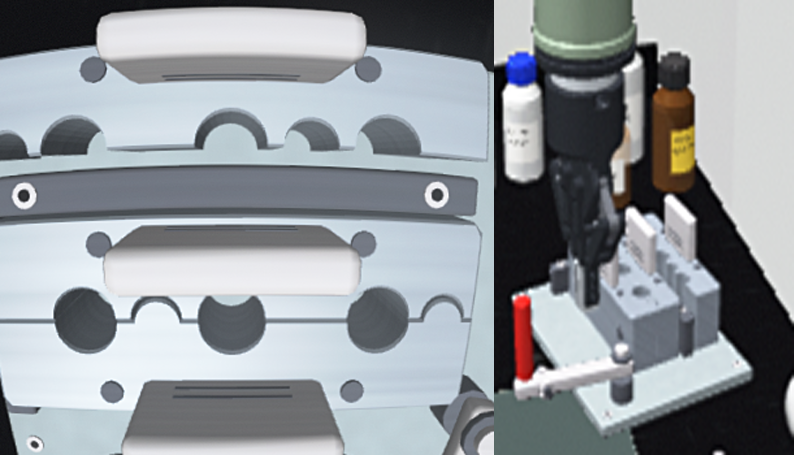

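Run:
```python
from h import *
crop("wrist16",100,180,260,340,5,"c22")
crop("wrist16",380,180,540,340,5,"c23")
cv2.imwrite("pics/c24.png",np.hstack([cv2.resize(cv2.imread("pics/c22.png"),(400,400)),cv2.resize(cv2.imread("pics/c23.png"),(400,400))]))
```

```text
(no output)
```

View pics/c24.png

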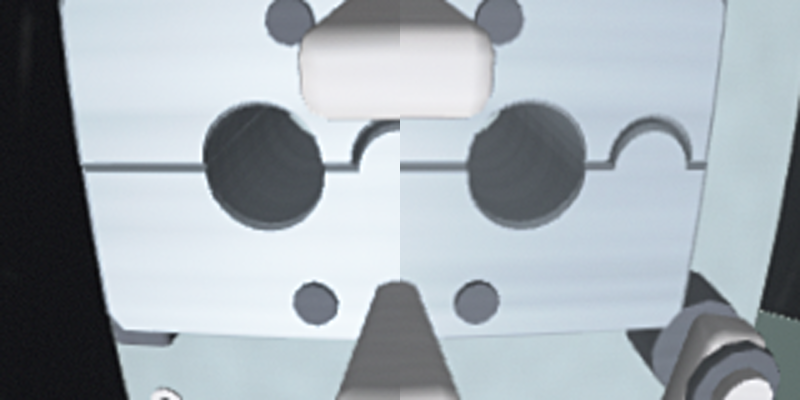

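>>> send_rows --targets '[[[-5,0,0,0,0,0,0],[-15,0,0,0,0,0,0],[-15,0,-20,0,0,0,0],[-15,0,-60,0,0,0,0],[-25,0,-110,0,0,0,0],[-35,0,-160,0,0,0,0],[-35,0,-160,0,0,0,0],[-35,0,-160,0,0,0,0]]]'

```text
clock: 22.0
tcp_pos: [0.5329, 0.051, 0.1833]
eef_rot: [-0.001, 0.995, 0.105, 0.002]
force: [0.4, -0.0, -0.8]
grip_width: 0.0003
```

Run:
```python
from h import *
P={}
for n in("scene","side","wrist"):
    s,f=grab(n,n+"17");P[n]=f
    im=f["img"].astype(int);m=((im[...,2]>150)&(im[...,1]<70)&(im[...,0]<70)).astype(np.uint8)
    k,l,st,c=cv2.connectedComponentsWithStats(m)
    print(n,[(st[i].tolist(),c[i].round(1).tolist()) for i in range(1,k) if st[i,4]>40])
print(s["tcp_pos"],s["force"],s["clock"])
```

```text
scene [([196, 161, 14, 13, 97], [202.6, 167.9]), ([290, 267, 8, 19, 111], [293.8, 276.0]), ([177, 307, 38, 19, 294], [194.3, 316.4]), ([207, 442, 73, 4, 258], [244.3, 443.4])]
side [([253, 172, 12, 8, 63], [257.7, 176.0]), ([278, 241, 8, 26, 138], [281.7, 253.2]), ([164, 269, 27, 7, 138], [176.4, 272.7]), ([111, 355, 66, 23, 316], [144.0, 366.2])]
wrist [([407, 320, 19, 16, 211], [416.7, 327.6])]
[0.53218473 0.05084365 0.18136176] [ 0.6482225  -0.70756823 -0.75376007] 22.1
```

View pics/wrist17.png

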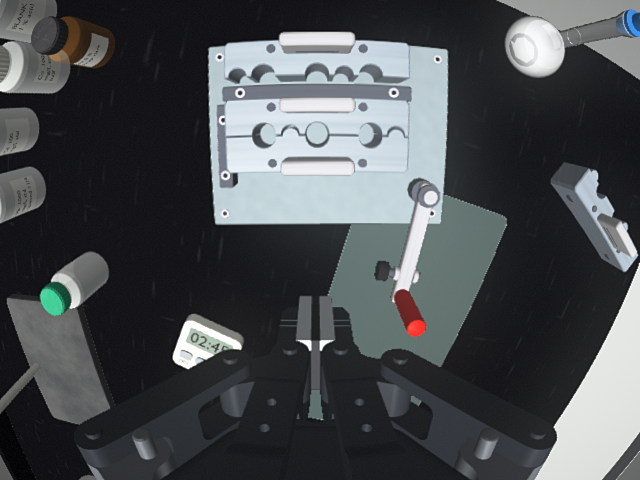

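Run:
```python
from h import *
s,w=load("wrist17");_,a=load("scene17");_,b=load("side17")
print("handle",tri(ray(a,(293.8,276)),ray(b,(281.7,253.2))))
print("top by wrist",onz(w,(416.7,327.6),.1,s))
print("pivot z",[ (z,onz(w,(424,194),z,s).round(4)) for z in(.04,.05,.055)])
crop("wrist17",200,80,460,350,2.8,"c25")
for tag in("scene","side"):
    pass
```

```text
handle (array([ 0.48129353, -0.03871014,  0.07244532]), [np.float64(0.0004313834895056267), np.float64(0.0004313834895055415)])
top by wrist [ 0.48492241 -0.03765708  0.1       ]
pivot z [(0.04, array([ 0.5757, -0.0323,  0.04  ])), (0.05, array([ 0.5769, -0.0288,  0.05  ])), (0.055, array([ 0.5775, -0.0271,  0.055 ]))]
```

View pics/c25.png

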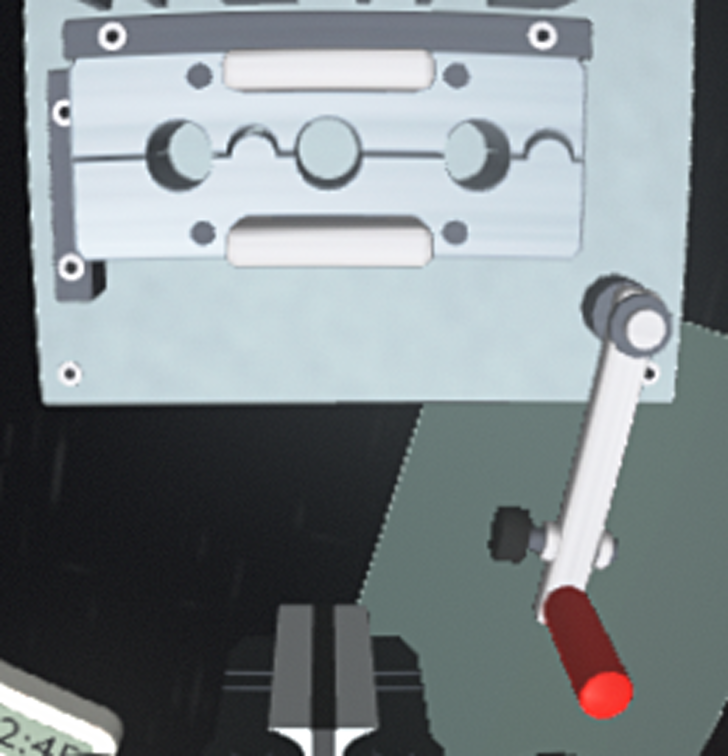

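>>> send_rows --targets '[[[-15,18,0,0,0,0,0.6],[-33,38,0,0,0,0,0.6],[-50,57,0,0,0,0,0.6],[-66.5,76.5,0,0,0,0,0.6],[-66.5,76.5,20,0,0,0,0.6],[-66.5,76.5,40,0,0,0,0.6],[-66.5,76.5,40,0,0,0,0.6],[-66.5,76.5,40,0,0,0,0.6]]]'

```text
clock: 22.95
tcp_pos: [0.4831, -0.0382, 0.1417]
eef_rot: [0.0, 0.995, 0.104, -0.001]
force: [0.1, 1.1, 0.5]
grip_width: 0.0511
```

Run:
```python
from h import *
s,f=grab("wrist","w18");R=Rq(s["eef_rot"])
im=f["img"].astype(int);m=((im[...,2]>190)&(im[...,1]<70)&(im[...,0]<70)).astype(np.uint8)
k,l,st,c=cv2.connectedComponentsWithStats(m)
for i in range(1,k):
    if st[i,4]>60:
        X=onz(f,c[i],.1,s);print(st[i],c[i],X,(R.T@(X-s["tcp_pos"])*1000).round(1))
print(s["tcp_pos"],s["force"],s["clock"],s["grip_width"])
```

```text
[303 256  26  23 303] [315.52145215 266.62706271] [ 0.48512777 -0.03807594  0.1       ] [ 2.1  0.3 41.7]
[121 328  12  10  65] [125.87692308 332.83076923] [0.40916019 0.0775085  0.1       ] [ -48.2 -128.6   41.7]
[179 412  19  14  87] [188.55172414 420.26436782] [0.33918721 0.02991085 0.1       ] [-126.5  -96.5   41.9]
[451 453  23  14  62] [461.88709677 459.51612903] [ 0.3299664  -0.20164194  0.1       ] [-183.6  128.1   42. ]
[ 0.48309418 -0.03821853  0.14166272] [0.11092628 1.1209102  0.46790426] 22.95 0.051138189737883616
```

View pics/w18.png

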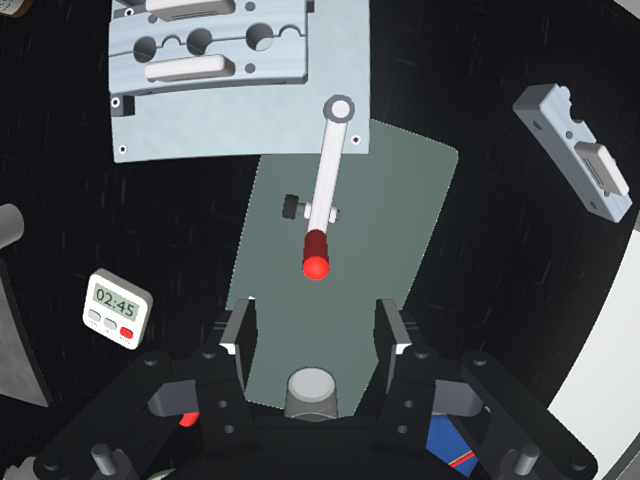

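Run:
```python
from h import *
s,f=load("w18")
for z in(.04,.045,.05,.055): 
    X=onz(f,(340,108),z,s);print(z,X.round(4),np.hypot(*(X-[.4845,-.0382,0])[:2]))
s,g=load("wrist17")
print(tri(ray(f,(340,108),load("w18")[0]),ray(g,(425,195),s)))
print("beaker",onz(f,(311,382),.05,load("w18")[0]))
```

```text
0.04 [ 0.576  -0.0358  0.04  ] 0.09152745116413596
0.045 [ 0.5757 -0.0355  0.045 ] 0.09127742549296637
0.05 [ 0.5755 -0.0352  0.05  ] 0.0910283919104419
0.055 [ 0.5752 -0.0349  0.055 ] 0.09078035858121639
(array([ 0.57536574, -0.03554971,  0.03523888]), [np.float64(0.0010275232031201583), np.float64(0.0010275232031200308)])
beaker [ 0.36126124 -0.06067995  0.05      ]
```

>>> send_rows --targets '[[[1.5,0,30,0,0,0,0.6],[1.5,0,65,0,0,0,0.6],[1.5,0,92,0,0,0,0.6],[1.5,0,97,0,0,0,0.6],[1.5,0,97,0,0,0,0.4],[1.5,0,97,0,0,0,0.1],[1.5,0,97,0,0,0,0.1],[1.5,0,97,0,0,0,0.1]]]'

```text
clock: 23.8
tcp_pos: [0.4858, -0.0377, 0.0466]
eef_rot: [0.0, 0.995, 0.105, 0.001]
force: [-1.5, 0.5, 7.3]
grip_width: 0.0149
```

Run:
```python
from h import *
from bench import arm
s=arm.state();R=Rq(s["eef_rot"]);print(s["tcp_pos"],s["force"],s["grip_width"])
p=np.array([.576,-.035]);h=np.array([.485,-.038]);v=h-p
for d in range(0,82,4):
    a=-np.radians(d);w=np.array([[np.cos(a),-np.sin(a)],[np.sin(a),np.cos(a)]])@v-v
    print(d,(R.T@np.array([*w,0])*1000).round(1)[:2])
```

```text
[ 0.48582164 -0.03766472  0.04662437] [-1.46553746  0.53539086  7.34652829] 0.014945669618433771
0 [0. 0.]
4 [ 1.3 -6.2]
8 [  3.1 -12.3]
12 [  5.3 -18.3]
16 [  7.9 -24.1]
20 [ 10.9 -29.7]
24 [ 14.3 -35.1]
28 [ 18.  -40.2]
32 [ 22.1 -45.1]
36 [ 26.5 -49.6]
40 [ 31.2 -53.9]
44 [ 36.3 -57.8]
48 [ 41.5 -61.3]
52 [ 47.  -64.5]
56 [ 52.8 -67.3]
60 [ 58.7 -69.6]
64 [ 64.7 -71.6]
68 [ 70.9 -73.1]
72 [ 77.1 -74.2]
76 [ 83.5 -74.9]
80 [ 89.8 -75.1]
```

>>> send_rows --targets '[[[1.3,-6.2,0,0,0,0,0.1],[3.1,-12.3,0,0,0,0,0.1],[5.3,-18.3,0,0,0,0,0.1],[7.9,-24.1,0,0,0,0,0.1],[10.9,-29.7,0,0,0,0,0.1],[14.3,-35.1,0,0,0,0,0.1],[18,-40.2,0,0,0,0,0.1],[22,-45,0,0,0,0,0.1],[26.5,-49.6,0,0,0,0,0.1],[31,-54,0,0,0,0,0.1],[31,-54,0,0,0,0,0.1]]]'

```text
clock: 24.9
tcp_pos: [0.5047, 0.0216, 0.0464]
eef_rot: [0.0, 0.995, 0.104, 0.001]
force: [-2.3, -4.4, 6.6]
grip_width: 0.0146
```

Run:
```python
from h import *
for n in("scene","side","wrist"):
    s,f=grab(n,n+"19")
print(s["tcp_pos"],s["force"],s["wrist_torque"],s["clock"],s["grip_width"])
```

```text
[0.50446215 0.02128012 0.04640774] [-3.30656737 -3.20852467  5.5915821 ] [-0.70225077  0.43308018 -0.55398549] 25.0 0.014644181573048578
```

View pics/wrist19.png

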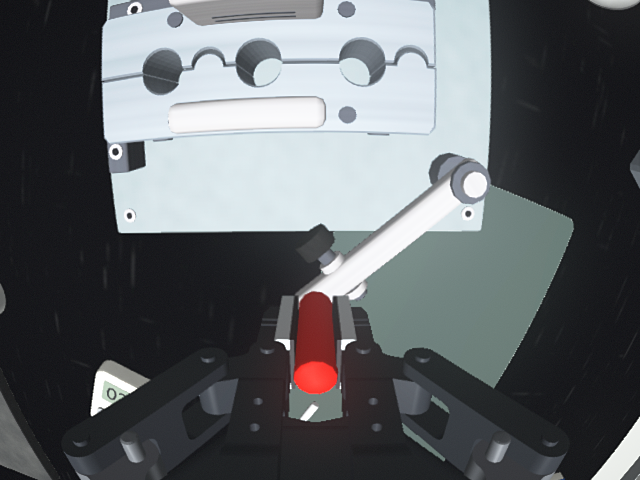

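>>> send_rows --targets '[[[5.3,-3.8,0,0,0,0,0.1],[10.5,-7.3,0,0,0,0,0.1],[16,-10.5,0,0,0,0,0.1],[22,-13.3,0,0,0,0,0.1],[28,-15.6,0,0,0,0,0.1],[34,-17.6,0,0,0,0,0.1],[37,-18.4,0,0,0,0,0.1],[37,-18.4,0,0,0,0,0.1]]]'

```text
clock: 25.85
tcp_pos: [0.537, 0.0474, 0.0462]
eef_rot: [-0.0, 0.995, 0.104, 0.001]
force: [-1.2, -2.0, 4.6]
grip_width: 0.0146
```

Run:
```python
from h import *
for n in("scene","side","wrist"):
    s,f=grab(n,n+"20")
print(s["tcp_pos"],s["force"],s["wrist_torque"],s["clock"],s["grip_width"])
```

```text
[0.53690697 0.04736155 0.04623678] [-2.01762731 -1.39517362  6.68945964] [-0.22755874  0.38263981 -0.31344904] 25.95 0.01458394249735534
```

View pics/wrist20.png

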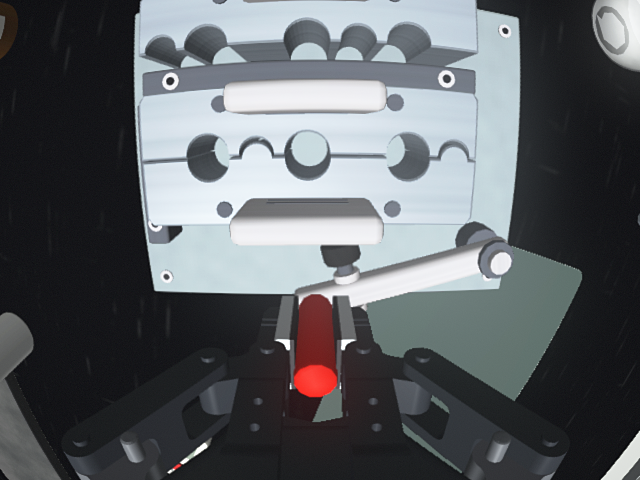

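>>> send_rows --targets '[[[2,-0.5,0,0,0,0,0.1],[4,-0.9,0,0,0,0,0.1],[6,-1.3,0,0,0,0,0.1],[7.5,-1.5,0,0,0,0,0.1],[9,-1.8,0,0,0,0,0.1],[9,-1.8,0,0,0,0,0.1]]]'

```text
clock: 26.6
tcp_pos: [0.5452, 0.0509, 0.0462]
eef_rot: [-0.0, 0.995, 0.104, 0.001]
force: [-3.4, -2.4, 6.8]
grip_width: 0.0148
```

>>> send_rows --targets '[[[1,-0.1,0,0,0,0,0.1],[2,-0.2,0,0,0,0,0.1],[2,-0.2,0,0,0,0,0.1]]]'

```text
clock: 26.9
tcp_pos: [0.5469, 0.0516, 0.0462]
eef_rot: [-0.0, 0.995, 0.104, 0.0]
force: [-4.1, -0.9, 8.2]
grip_width: 0.0146
```

>>> send_rows --targets '[[[1,-0.1,0,0,0,0,0.1],[2,-0.2,0,0,0,0,0.1],[2,-0.2,0,0,0,0,0.1]]]'

```text
clock: 27.2
tcp_pos: [0.5484, 0.0522, 0.0462]
eef_rot: [-0.0, 0.995, 0.104, 0.0]
force: [-6.2, -1.0, 8.9]
grip_width: 0.0146
```

Run:
```python
from h import *
s,f=grab("wrist","w21")
print(s["tcp_pos"],s["force"],s["wrist_torque"],s["clock"],s["grip_width"])
crop("w21",130,120,530,410,2,"c26")
```

```text
[0.54843289 0.05215599 0.04620282] [-6.23970562 -1.01537858  8.88364664] [-0.15435501  1.2517431  -0.5437395 ] 27.2 0.014575722954023351
```

View pics/c26.png

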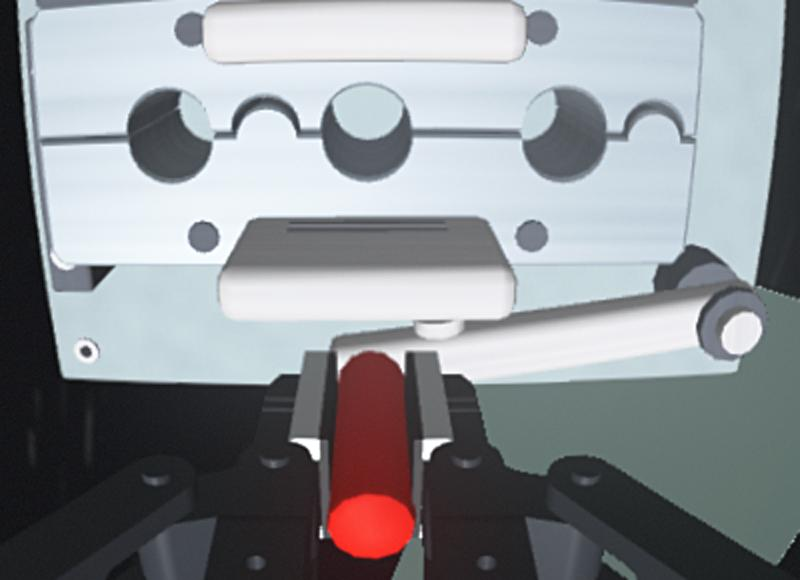

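>>> send_rows --targets '[[[1,0,0,0,0,0,0.1],[2,0,0,0,0,0,0.1],[2,0,0,0,0,0,0.1]]]'

```text
clock: 27.55
tcp_pos: [0.5508, 0.0529, 0.0462]
eef_rot: [-0.0, 0.995, 0.104, 0.0]
force: [-3.5, 0.2, 7.3]
grip_width: 0.0147
```

>>> send_rows --targets '[[[1,0,0,0,0,0,0.1],[1,0,0,0,0,0,0.1]]]'

```text
clock: 27.75
tcp_pos: [0.5515, 0.0531, 0.0462]
eef_rot: [-0.0, 0.995, 0.104, 0.0]
force: [-5.6, 1.4, 8.2]
grip_width: 0.0146
```

>>> send_rows --targets '[[[1,0,0,0,0,0,0.1],[1,0,0,0,0,0,0.1]]]'

```text
clock: 27.95
tcp_pos: [0.5523, 0.0534, 0.0462]
eef_rot: [-0.0, 0.995, 0.104, -0.0]
force: [-7.0, 1.2, 10.6]
grip_width: 0.0147
```

>>> send_rows --targets '[[[1,0,0,0,0,0,0.1],[1,0,0,0,0,0,0.1]]]'

```text
clock: 28.15
tcp_pos: [0.5528, 0.0536, 0.0462]
eef_rot: [-0.001, 0.995, 0.104, -0.0]
force: [-10.4, 0.4, 11.2]
grip_width: 0.0145
```

Run:
```python
from h import *
for n in("scene","side","wrist"): s,f=grab(n,n+"22")
print(s["tcp_pos"],s["force"],s["clock"])
crop("wrist22",130,120,530,410,1.4,"c26");crop("side22",270,180,400,290,3.6,"c27")
a=cv2.imread("pics/c26.png");b=cv2.imread("pics/c27.png")
cv2.imwrite("pics/c28.png",np.hstack([cv2.resize(a,(450,330)),cv2.resize(b,(350,330))]))
```

```text
[0.55285988 0.05359496 0.04616738] [-8.5103072   2.31426666 10.80529099] 28.25
```

View pics/c28.png

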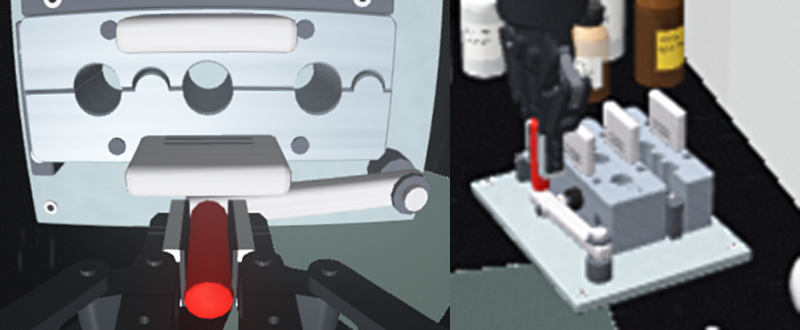

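>>> send_rows --targets '[[[1,0,0,0,0,0,0.1],[1,0,0,0,0,0,0.1],[2,0,0,0,0,0,0.1],[2,0,0,0,0,0,0.1]]]'

```text
clock: 28.7
tcp_pos: [0.5537, 0.0539, 0.0461]
eef_rot: [-0.001, 0.995, 0.105, -0.002]
force: [-16.3, -0.5, 18.1]
grip_width: 0.0144
```

>>> send_rows --targets '[[[0,0,0,0,0,0,0.45],[0,0,0,0,0,0,0.45],[0,0,0,0,0,0,0.45],[0,0,-10,0,0,0,0.45],[0,0,-40,0,0,0,0.45],[0,0,-80,0,0,0,0.45],[-10,0,-120,0,0,0,0.45],[-30,0,-160,0,0,0,0.45],[-30,0,-160,0,0,0,0.45],[-30,0,-160,0,0,0,0.45]]]'

```text
clock: 29.7
tcp_pos: [0.5264, 0.0476, 0.2065]
eef_rot: [-0.0, 0.995, 0.105, 0.001]
force: [-0.2, -0.3, -0.1]
grip_width: 0.0386
```

Run:
```python
from h import *
for n in("scene","side","wrist"): s,f=grab(n,n+"23")
print(s["tcp_pos"],s["force"],s["clock"])
crop("wrist23",190,40,470,300,2.1,"c26");crop("side23",270,180,400,290,5,"c27")
```

```text
[0.52600383 0.04754849 0.20473503] [ 0.09752591 -0.84833604 -0.4040416 ] 29.8
```

View pics/c26.png

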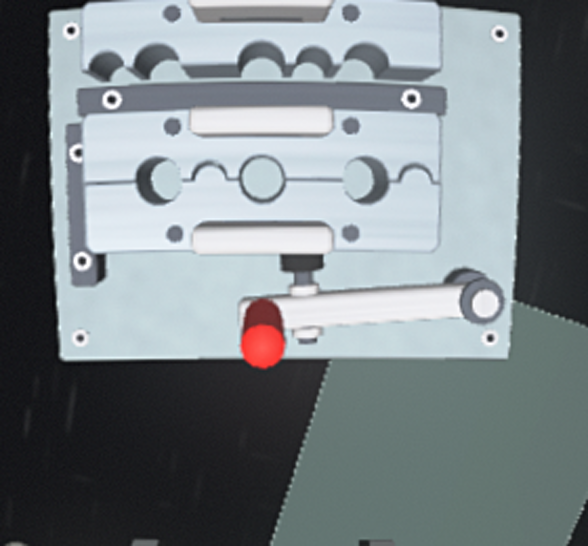

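View pics/c27.png

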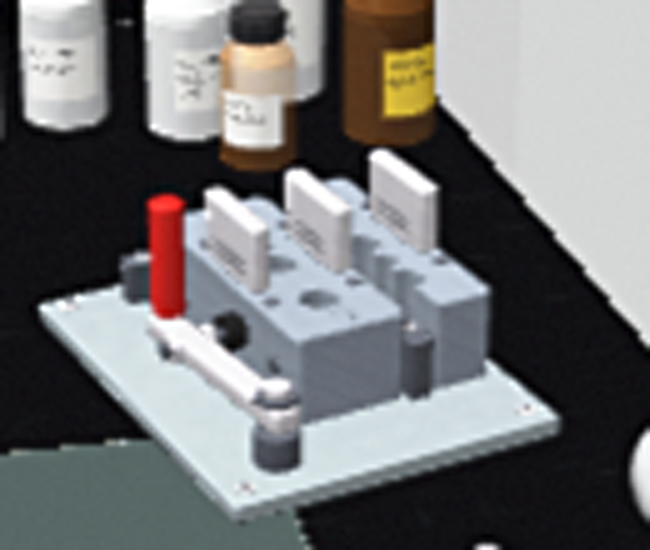

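View pics/scene23.png

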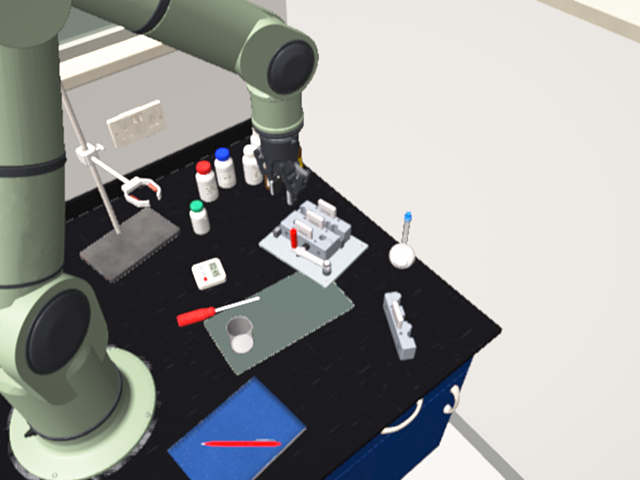

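Run:
```python
from h import *
s,f=load("wrist23");R=Rq(s["eef_rot"])
L=[]
for roi in [(275,140,360,165),(275,80,360,110)]:
    x0,y0,x1,y1=roi;r,b,m,n=quad(s,f,(x0,y0-5,x1,y1+0),.088,190);c=np.array([*np.array(r[0])/1000,.088]);T=(R.T@(c-s["tcp_pos"])*1000);print(np.round(r[0],1),np.round(r[1],1),round(r[2],2),n,T.round(1))
crop("wrist23",215,85,305,180,6,"c29");crop("wrist23",310,130,400,225,6,"c30")
cv2.imwrite("pics/c31.png",cv2.resize(np.hstack([cv2.imread("pics/c29.png"),cv2.imread("pics/c30.png")]),(800,422)))
```

```text
[583.1  60.3] [ 8.8 47.8] 12.6 790 [ 58.5  -0.6 116.7]
[624.   69.3] [ 8.1 47.6] 12.44 780 [100.4  -0.9 116.7]
```

View pics/c31.png

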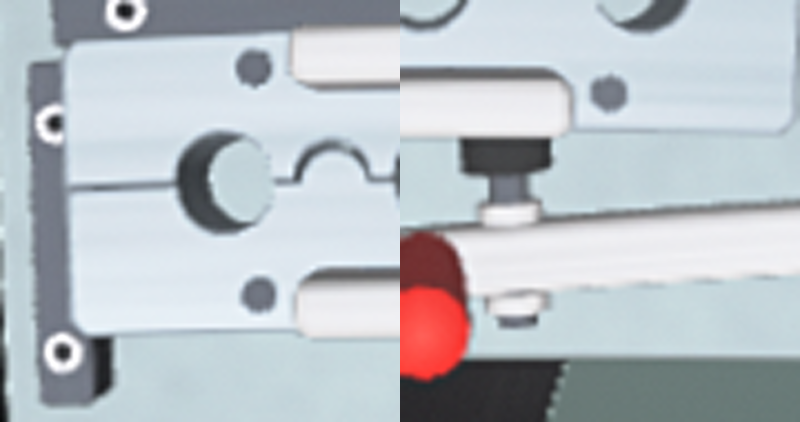

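Run:
```python
from h import *
s,f=load("wrist23")
h=onz(f,(315.2,204.3),.1,s);p=onz(f,(190+484/2.1,40+303/2.1),.045,s);print(h,p,np.hypot(*(h-p)[:2]),192.2-np.degrees(np.arctan2(h[1]-p[1],h[0]-p[0])),np.radians(192.2-np.degrees(np.arctan2(h[1]-p[1],h[0]-p[0]))))
_,a=load("scene23");crop("scene23",270,200,360,280,8,"c32")
crop("side23",290,215,350,280,10,"c33")
```

```text
[0.54940559 0.05226808 0.1       ] [ 0.57487096 -0.0363257   0.045     ] 0.0921810333665404 86.16324910003047 1.5038323910115727
```

View pics/c33.png

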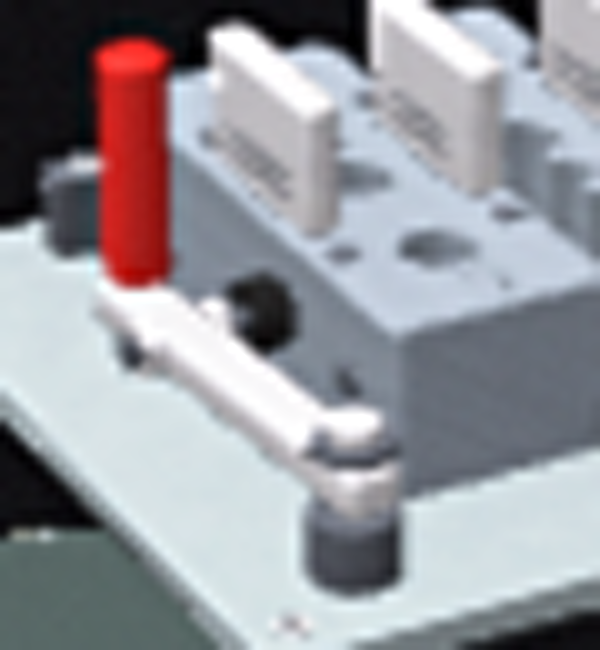

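View pics/c32.png

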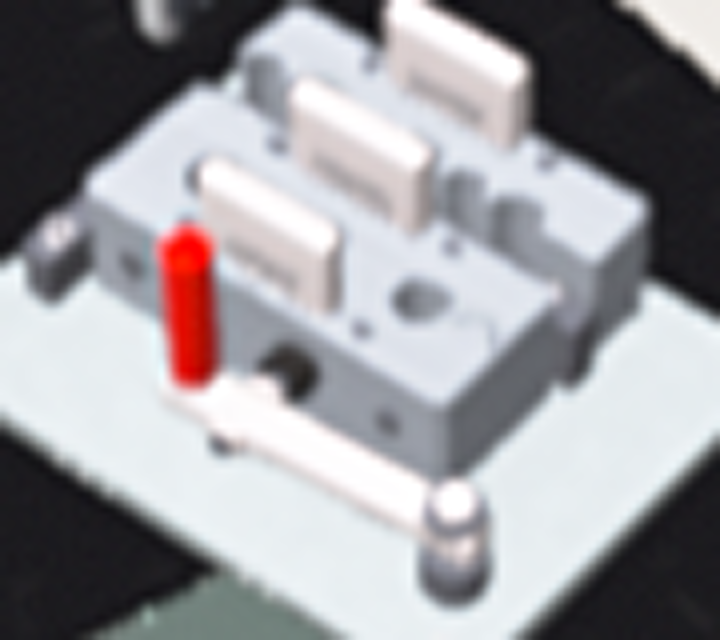

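>>> send_rows --targets '[[[-6,0,0,0,0,0,0],[-6,0,40,0,0,0,0],[-6,0,85,0,0,0,0],[-6,0,125,0,0,0,0],[-6,0,150,0,0,0,0],[-6,0,150,0,0,0,0],[-3,0,150,0,0,0,0],[0,0,150,0,0,0,0],[2,0,150,0,0,0,0],[2,0,150,0,0,0,0]]]'

```text
clock: 30.85
tcp_pos: [0.5289, 0.0481, 0.056]
eef_rot: [-0.0, 0.995, 0.105, 0.001]
force: [0.5, -0.3, 0.3]
grip_width: 0.0001
```

>>> send_rows --targets '[[[1,0,0,0,0,0,0],[2,0,0,0,0,0,0],[2,0,0,0,0,0,0]]]'

```text
clock: 31.15
tcp_pos: [0.5297, 0.0482, 0.0551]
eef_rot: [-0.0, 0.995, 0.105, -0.0]
force: [-2.6, -1.3, 3.1]
grip_width: 0.0001
```

>>> send_rows --targets '[[[1,0,0,0,0,0,0],[2,0,0,0,0,0,0],[2,0,0,0,0,0,0]]]'

```text
clock: 31.45
tcp_pos: [0.53, 0.0483, 0.0549]
eef_rot: [-0.0, 0.995, 0.104, -0.002]
force: [-15.1, -1.6, 11.3]
grip_width: -0.0001
```

>>> send_rows --targets '[[[1,0,0,0,0,0,0],[2,0,0,0,0,0,0],[2,0,0,0,0,0,0]]]'

```text
clock: 31.75
tcp_pos: [0.5301, 0.0484, 0.0546]
eef_rot: [-0.0, 0.995, 0.104, -0.004]
force: [-24.6, -2.6, 19.3]
grip_width: -0.0001
```

>>> send_rows --targets '[[[-8,0,0,0,0,0,0],[-20,0,0,0,0,0,0],[-25,0,-30,0,0,0,0],[-25,0,-80,0,0,0,0],[-25,0,-130,0,0,0,0],[-25,0,-150,0,0,0,0],[-25,0,-150,0,0,0,0],[-25,0,-150,0,0,0,0]]]'

```text
clock: 32.55
tcp_pos: [0.5095, 0.0441, 0.205]
eef_rot: [-0.0, 0.995, 0.105, 0.0]
force: [-0.1, 0.2, 0.4]
grip_width: 0.0001
```

Run:
```python
from h import *
for n in("scene","side","wrist"): s,f=grab(n,n+"24")
print(s["tcp_pos"],s["force"],s["clock"])
crop("wrist24",180,20,480,280,2,"c34")
```

```text
[0.5090188  0.04381091 0.20409103] [ 0.58286072 -0.3191214  -0.65451859] 32.65
```

View pics/c34.png

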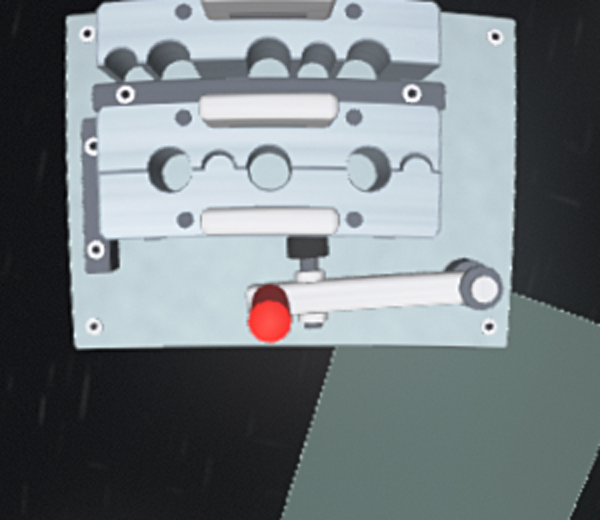

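View pics/side24.png

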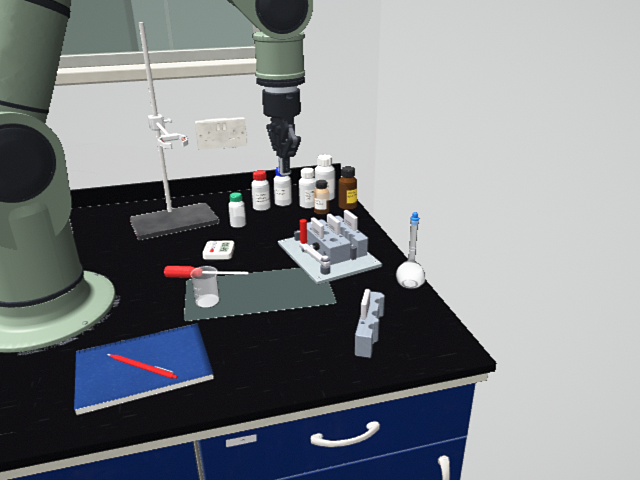

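The front half is closed with its end at the stop. The pad is against it, half_b, the bottle and the flask are still standing, and the gripper is clear of everything.

```bash
python3 -c "
from bench import arm
print(arm.sign_off())"
```

```text
the job is handed in; nothing more can be done
None
```

I closed half_a on the back half in the nest, swung the clamp in against it and handed the job in at about 33 s. The one risk to the result is a force spike on the way.

**Which half:** the back half has grooves at about y +20 and -60, which match half_a's ribs. half_b was left standing and not touched.

**Final checks:**
- **Closure:** the front and rear lugs are 41.9 mm apart, where 42 means home, and the seam is only a hairline.
- **End stop:** the half's end lines up with the back half's end at the stop to about 0.3 mm, which is within measuring error.
- **Clamp:** it stands at about 1.50 rad. A test push on the handle was stiff straight away, so the pad rests on the half.
- **Bystanders:** the bottle and flask are still upright in the last picture.

**What went wrong:**
- **First grasp:** it closed on nothing, because the fingertips measured about 10 mm behind the TCP, not the 22 mm ahead given. I gripped again lower.
- **Sliding in by the lug:** the half stuck about 10 mm short of home, and the wrist force reached about 95 N for a moment. That is below the 120 N limit. The likely cause is a finger link hitting the rear lug, so I can't rule out that the gripper's body passed 40 N there.
- **Second try:** gripping the lug higher tilted the half. I let go and pushed it home with closed fingers low on its back face, at 2–4 N until it met the back half.

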